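# Unhook the transport stop and set the locking fader of the photo light box

### The arm

A 7-joint arm with a two-finger parallel gripper is mounted at the origin on the work surface. World frame = base frame: x ahead of the robot, y to its left, z up, the work surface at z = 0. Lengths are in m, angles in rad, forces in N, time in s.
With the tool pointing down it reaches from about 0.425 to 0.875 m from the base axis. Payload 4.7 kg.
Tool frame: the origin (TCP) lies midway between the tips of the shut fingers; the grasp point (between the pads) lies 19 mm behind it (bot.pinch_z is the distance from the TCP to the grasp point, in m); z points along the fingers, y is the direction in which the jaws open and shut (so a half turn about z gives the same grasp; the last joint's range is limited). The gripper opens to 87 mm and grips with 3 to 60 N. Pads are 19 mm wide; open, the fingers measure 117 mm over their backs; the gripper's body (75 mm by 190 mm) begins 51 mm behind the grasp point.
Start: joints at [1.35, 0.321, -0.07, 1.45, 0.023, 1.371, -0.057], TCP at [0.151, -0.632, 0.223] pointing down, gripper open.
Joint ranges: [-2.86, 2.86], [-0.3, 2.09], [-1.38, 1.24], [0.06, 2.45], [-1.56, 4.7], [0.09, 2.05], [-2.69, 2.69]. Speed limits (rad/s): [2.57, 2.57, 3.14, 3.14, 3.14, 3.14, 3.14].

### API

Orientations are given as a unit quaternion [x, y, z, w].
In Python, from plant import bot gives the robot as it stands.
- The arm moves only by the tool apply_moves, never from a script. Its argument "commands" is a list of rows, each an object of numbers: "dx", "dy", "dz": the shift along the tool's x, y, z each as a share of 2.5 cm, from -1 to 1; "roll": the turn about the tool's z as a share of 4 degrees, from -1 to 1; "fingers": the gripper command: -1 is shut, 1 is fully open, values between are in proportion. A call has 1 to 20 rows; each row shifts and turns the commanded pose from where the row before left it, along the tool's axes as they then stand; what a row does not reach is not made up. A row lasts 1/10 s, in which the tool goes at most 50 mm and 8.59 degrees, less where a joint would pass 70% of its speed; a pose out of reach is approached as far as the arm can. A call with a number of a shift or a turn outside -1 to 1 is refused whole. A call with a gripper value outside its range is refused whole. The fingers move at their own pace and stop on an object; "grip_force" is the grip in N (left out, the last holds). Time passes only in rows, so rows that do not move let the fingers close. It gives the time, the measured TCP pose, the force and the opening at its end, in the units of the state.
- bot.read_state(): the state, without advancing time (a new reading comes with each control period).
- bot.capture(name): name is "side" or "top" or "wrist"; returns the picture (384x512x3 uint8, red, green, blue); there is no depth.
- bot.calibration(name): a dict with "intrinsics" (3x3 intrinsics, pixels), "position" and "attitude" of the camera in the world. Camera axes: x right, y down, z forward; pixel columns grow to the right and rows downward; lengths in m; the calibration is good to about 2 mm. The wrist camera is an equidistant fisheye: a pixel r from the principal point sees the ray r / f radians off the axis. A picture is of the moment at which its call begins: read the wrist's pose just before it. calibration takes no time and is no camera call; for the wrist camera it gives the pose at the moment of the call.
- bot.close_job(): hands the job in, once; it reports no verdict.
The state is a dict: "clock": time; "qpos": joint angles; "joint_vel": joint speeds; "effort": joint torques, N m; "tool_pos": TCP position; "eef_rot": TCP orientation; "contact_force": force on the tool from outside, world axes, zero at the start; "torque": the same for the moment, N m; "width": finger opening in m.
Only numpy, scipy, OpenCV 4.12 (cv2) and the standard library are available. Lean on these libraries where they do the work, as an engineer would, in place of code of your own. Each camera call takes 0.05 s, during which the arm holds its last target.

### The job

A returned light box still has its grey transport stop hooked into the sloping control deck, where it blocks the fader: tip the stop up and back to unhook it, lift it out and set it down (do not drop it) in the open tray. Then squeeze the fader's latch tab against its grip, slide the fader one step to the middle detent without running past it, and let go so that it locks there. Leave the vase, the trivet and the bottle opener as they are.

Things in the scene. Friction and masses are not known exactly. Their poses are not given: they have to be found in the camera images.
- lightbox: White photo light box, fixed, 260 mm wide (y), x from -55 to +100 mm. Origin on the table under the middle of its sloping deck; x away from the operator, y to the left along the fader track, z up. Deck: flat plate, 124 mm up the slope, rising to +x at 23 degrees. Deck axes: u = up the slope (cos23,0,sin23), v = y, n = normal (-sin23,0,cos23).
- deck_mid (a point): Middle of the deck's surface, 62 mm above the table; axes x, y, z = u, v, n. The rear block behind the deck is 86 mm high and carries two posts (14 x 12 mm, at light box x +80, y +-118 mm) that hold the light bar.
- bar_edge (a point): Middle of the lower front edge of the aluminium light bar that hangs over the deck, full width; at light box x -12 mm, 233 mm above the table. The bar reaches back to x +40 mm and up to 252 mm. It bars a gripper coming straight down: come in along the deck normal n, 23 degrees from vertical, leaning back to the operator.
- stop_center (a point): Grey plastic transport stop, loose, 42 to 84 g: centre of its upright block, 23 mm above its underside. Axes x, y, z lie along u, v, n while fitted. Block 22 (x) by 24 (y) by 46 mm high; grip it across its 24 mm width. Foot plate 6 mm thick, 24 mm wide, from x -36 mm (toe) to x +16 mm (heel). Fitted, its underside lies on the deck.
- stop_toe (a point): Underside of the stop's toe end, to turn it about. The toe is tucked 7 to 10 mm under the lip and the heel is behind the ledge, so the stop can neither be lifted straight off nor drawn straight out: turn it about the toe by 11 to 18 degrees, top towards the operator, so that the heel is over the ledge, draw it up the slope 12 mm or more, then lift it away.
- lip (a point): Fixed grey retaining lip at the low edge of the deck: upper edge of its overhang, which points up the slope. Underside 10 mm above the deck, top 16 mm, 40 mm along v. The ledge behind the stop's heel is 46 mm up the slope from this point, 7 mm high, 6 mm deep, 28 mm along v.
- fader_grip (a point): Middle of the grip of the locking fader, 30 mm above the deck along n; axes along u, v, n. Grip 26 mm along u, 4 to 44 mm above the deck. Along v: a fixed black body from -16 to +5 mm, then a steel latch tab, outer face at +18 mm. The free gap between tab and fitted stop is 32 mm. Freed, the grip slides with about 1.5 N of friction.
- fader_tab (a point): Middle of the outer face of the latch tab (moves with it); pad 24 to 42 mm above the deck, 22 mm along u. Pinching tab and body together across v swings the tab in by about 6 mm (2 to 7 N) and lifts the locking pawl: only then does the grip slide.
- fader_next (a point): Point fixed to the deck where fader_grip lies when the fader stands in the middle (next) detent, 50 mm along +y of the light box from the first.
- fader (a joint): Position of the fader along +y of the light box, m: 0 first detent (start), 0.050 middle detent, 0.100 last detent. The pawl drops in by itself within about 3 mm of a detent and leaves about 2 mm of play.
- latch (a joint): Angle of the latch tab, rad: 0 out, fader locked; 0.20 fully pressed; above 0.17 the fader is free. It springs back when let go; let go between detents it stops at about 0.15, the pawl riding on the rack.
- tray_in (a point): Open grey tray, fixed: centre of its inner floor, 4 mm above the table. Outside 120 mm (x) by 150 mm (y), walls 4 mm thick and 32 mm high over the table; axes with the tray. It stands to the left or to the right of the light box.
- trivet: Bystander: round red cast-iron trivet, diameter 150 mm, 20 mm high; origin at the centre of its underside. On the other side of the light box from the tray.
- vase: Bystander: teal ceramic vase standing on the trivet, 142 mm high, diameter 86 mm; origin at the centre of its foot.
- opener: Bystander: flat chrome bottle opener lying on the table between robot and light box, 120 mm long along its y, 34 mm wide, 5 mm thick; origin near its middle.
Things that resemble listed ones, but are neither listed nor needed, are in the scene too. Of the things that look like the part that bears stop_center, the middle-sized one is meant.

How it is judged:
By the outcome, as a careful person would: the job done as asked, in the order asked, and still so for the second after the job is handed in, with the robot touching nothing.
It also fails if it takes over 58 s, if anything falls off the work surface, if the arm or the gripper's body presses on something with over 40 N, if the wrist force passes 120 N, or if a joint passes its speed limit or range.

## Working session

There is one attempt and no reset: what is moved stays moved. The work goes in short steps, Python scripts to look and compute and a tool call to move; the robot and the scene stay as the last step left them, time stands still between calls to the robot, and variables do not carry over. Pictures are saved under pics/ and viewed, and the job is handed in when it is done.

Besides the shell and the picture viewer there is one more tool, called after "Request:" as name([rows], argument=value, ...), one row to a line, values as JSON. apply_moves: Moves the arm, as the interface text tells. Shift numbers are shares of 2.5 cm and turn numbers shares of 4 degrees, none past 1 either way. Its arguments: {"type":"object","properties":{"commands":{"type":"array"},"grip_force":{"type":"number"}},"required":["commands"]}

```bash
ls; mkdir -p pics; python3 - <<'E'
from plant import bot
import cv2
s=bot.read_state();print(s)
for n in ["side","top","wrist"]:
    c=bot.calibration(n);print(n,c)
    im=bot.capture(n);cv2.imwrite(f"pics/{n}0.png",im[:,:,::-1])
E
```

```text
pics
{'clock': 0.0, 'qpos': array([ 1.35012818,  0.32179746, -0.07009009,  1.45169429,  0.02263581,
        1.37082525, -0.0568899 ]), 'joint_vel': array([ 0.0005457 ,  0.00049268, -0.00130793, -0.00130438,  0.00097626,
        0.00147383,  0.00031655]), 'effort': array([ 2.00162447e-05, -4.91295218e+01, -4.04400984e-01, -3.12524092e+01,
       -6.40396331e-02,  4.37348220e-02,  2.22692161e-04]), 'tool_pos': array([ 0.15100917, -0.63162623,  0.22146849]), 'eef_rot': array([ 9.93114808e-01,  1.17141112e-01, -1.80133417e-04, -9.51809427e-04]), 'contact_force': array([ 0.46109992,  0.57229405, -0.18347042]), 'torque': array([-0.01693676,  0.0370988 , -0.0198919 ]), 'width': 0.08705956148193174}
side {'intrinsics': array([[348.58927718,   0.        , 253.4658469 ],
       [  0.        , 348.58927718, 190.09109627],
       [  0.        ,   0.        ,   1.        ]]), 'position': array([ 0.04501257, -0.53852033,  0.5703054 ]), 'attitude': array([ 0.80878182, -0.31203898,  0.17949611, -0.46506429])}
top {'intrinsics': array([[390.61751905,   0.        , 255.61664901],
       [  0.        , 390.61751905, 190.25984639],
       [  0.        ,   0.        ,   1.        ]]), 'position': array([0.39501283, 0.00733438, 1.12519019]), 'attitude': array([ 0.71604847, -0.69549787,  0.04592021, -0.03806094])}
wrist {'intrinsics': array([[297.31863964,   0.        , 260.19172803],
       [  0.        , 297.31863964, 192.45733912],
       [  0.        ,   0.        ,   1.        ]]), 'position': array([ 0.21452703, -0.61658357,  0.38362267]), 'attitude': array([ 0.7790335 , -0.61454978, -0.07735762,  0.09721717])}
```

View pics/side0.png

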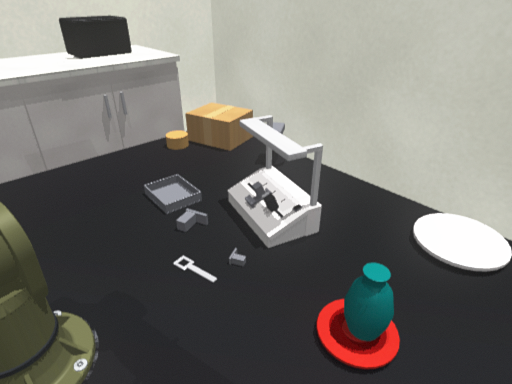

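View pics/top0.png

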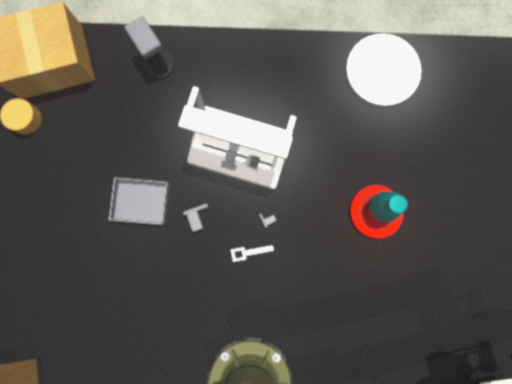

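View pics/wrist0.png

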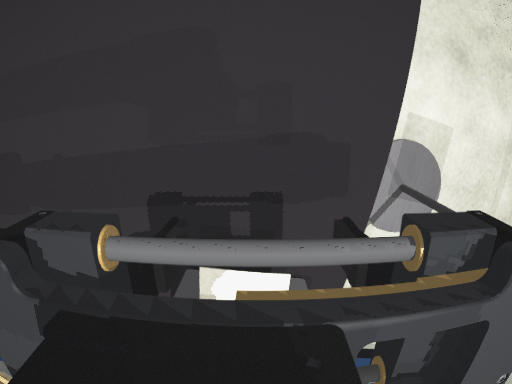

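Side view: the light box is at about (275,200), with two loose L-shaped grey look-alikes at (190,218) and (237,257). The tray is at (172,192), the opener at (195,268), and the trivet and vase at (360,315). In the top view the box is at (235,145), the tray at (139,201) on the left, and the look-alikes at (195,216) and (267,219).

```bash
python3 - <<'E'
import cv2
a=cv2.imread("pics/side0.png")[110:250,215:335];cv2.imwrite("pics/s1.png",cv2.resize(a,None,fx=5,fy=4.2*5/4.2 if 0 else 4.2,interpolation=cv2.INTER_CUBIC) if 0 else cv2.resize(a,None,fx=4.2,fy=4.2,interpolation=cv2.INTER_CUBIC))
a=cv2.imread("pics/top0.png")[80:200,170:310];cv2.imwrite("pics/t1.png",cv2.resize(a,None,fx=5,fy=5,interpolation=cv2.INTER_CUBIC))
a=cv2.imread("pics/top0.png")[165:265,95:295];cv2.imwrite("pics/t2.png",cv2.resize(a,None,fx=4,fy=4,interpolation=cv2.INTER_CUBIC))
E
```

```text
(no output)
```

View pics/s1.png

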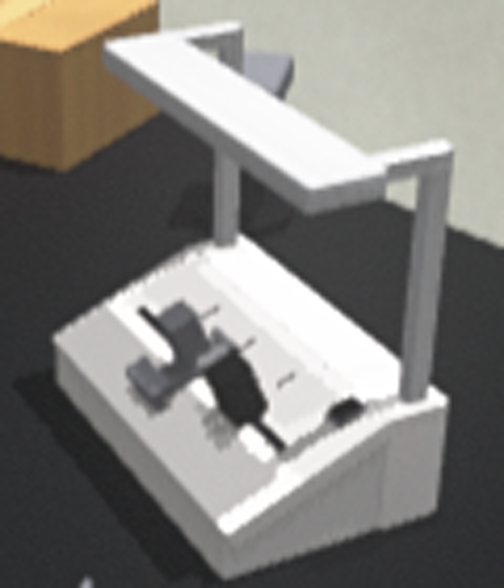

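View pics/t1.png

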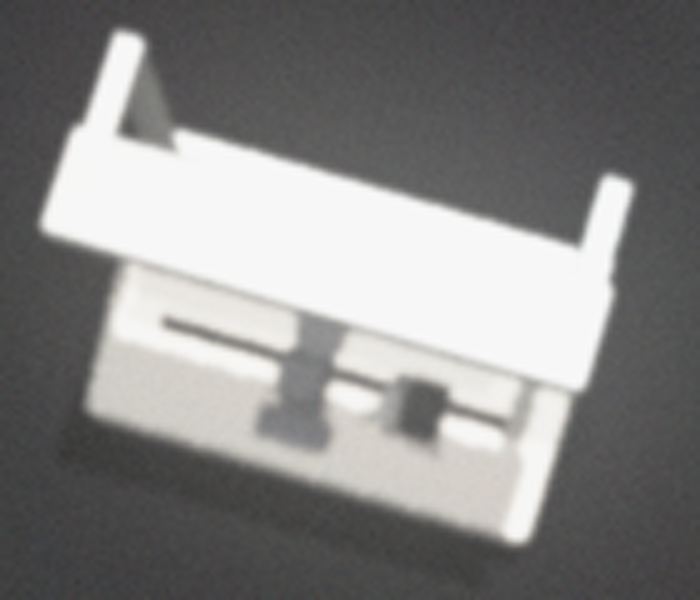

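View pics/t2.png

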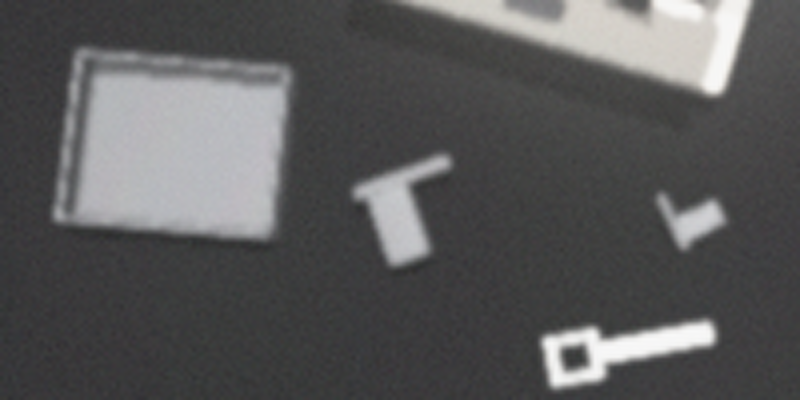

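Top crop check: the fitted stop at about (231,155) is neither the large loose piece (195,216) nor the small one (267,219), so it's the middle-sized one. The black fader is at (253,161), to its right. The box pose is consistent across two views: origin at about (0.621, 0.053), yaw −15.7°.

The documented row keys don't include a tilt. I'll send a small test row to see whether one exists.

Request:
apply_moves([
  {"dz": -0.2, "pitch": 0.5, "fingers": 1},
])

```text
$.commands[0]: bad value
```

Request:
apply_moves([
  {"dz": -0.2, "rx": 0.5, "fingers": 1},
])

```text
$.commands[0]: bad value
```

Request:
apply_moves([
  {"dz": -0.5, "fingers": 1},
])

```text
$.commands[0]: bad value
```

Request:
apply_moves([
  {"dx": 0, "dy": 0, "dz": -0.5, "roll": 0, "fingers": 1},
])

```text
clock: 0.25
tool_pos: [0.1508, -0.6308, 0.233]
eef_rot: [0.993, 0.117, -0.0, -0.002]
contact_force: [0.1, -0.1, -0.7]
width: 0.0872
```

Request:
apply_moves([
  {"dx": 0, "dy": 0, "dz": -0.5, "roll": 0, "pitch": 0.5, "fingers": 1},
])

```text
$.commands[0]: bad value
```

Request:
apply_moves([
  {"dx": 0, "dy": 0, "dz": -0.2, "roll": 0, "pitch": 0.5, "yaw": 0, "fingers": 1},
])

```text
$.commands[0]: bad value
```

Rows take exactly the five documented keys, so there's no direct tilt. The arm's joint 6 limit may still give one: a pose out of reach is only approached. I'll swing to the azimuth of the deck's u axis, clear of everything, and see what happens at that limit.

Request:
apply_moves([
  {"dx": 1, "dy": 0, "dz": -0.4, "roll": -0.555, "fingers": 1},
  {"dx": 1, "dy": 0, "dz": -0.4, "roll": -0.555, "fingers": 1},
  {"dx": 1, "dy": 0, "dz": -0.4, "roll": -0.555, "fingers": 1},
  {"dx": 1, "dy": 0, "dz": -0.4, "roll": -0.555, "fingers": 1},
  {"dx": 1, "dy": 0, "dz": -0.4, "roll": -0.555, "fingers": 1},
  {"dx": 1, "dy": 0, "dz": -0.4, "roll": -0.555, "fingers": 1},
  {"dx": 1, "dy": 0, "dz": -0.4, "roll": -0.555, "fingers": 1},
  {"dx": 1, "dy": 0, "dz": -0.4, "roll": -0.555, "fingers": 1},
  {"dx": 1, "dy": 0, "dz": -0.4, "roll": -0.555, "fingers": 1},
  {"dx": 1, "dy": 0, "dz": -0.4, "roll": -0.555, "fingers": 1},
  {"dx": 1, "dy": 0, "dz": -0.4, "roll": -0.555, "fingers": 1},
  {"dx": 1, "dy": 0, "dz": -0.4, "roll": -0.555, "fingers": 1},
  {"dx": 1, "dy": 0, "dz": -0.4, "roll": -0.555, "fingers": 1},
  {"dx": 1, "dy": 0, "dz": -0.4, "roll": -0.555, "fingers": 1},
  {"dx": 1, "dy": 0, "dz": -0.4, "roll": -0.555, "fingers": 1},
  {"dx": 1, "dy": 0, "dz": -0.4, "roll": -0.555, "fingers": 1},
  {"dx": 1, "dy": 0, "dz": -0.4, "roll": -0.555, "fingers": 1},
  {"dx": 1, "dy": 0, "dz": -0.4, "roll": -0.555, "fingers": 1},
  {"dx": 1, "dy": 0, "dz": -0.4, "roll": -0.555, "fingers": 1},
  {"dx": 1, "dy": 0, "dz": -0.4, "roll": -0.555, "fingers": 1},
])

```text
clock: 2.25
tool_pos: [0.5539, -0.354, 0.4359]
eef_rot: [0.874, 0.485, -0.0, 0.0]
contact_force: [-1.0, -0.3, -0.1]
width: 0.087
```

```bash
python3 - <<'E'
from h import *
s=bot.read_state();p=s['tool_pos'];print(s['qpos'].round(3),p,np.degrees(np.arctan2(p[1],p[0])),np.hypot(p[0],p[1]));print(R.from_quat(s['eef_rot']).as_matrix().round(3))
E
```

```text
[ 0.783  0.367 -0.395  0.992  0.142  1.806 -0.113] [ 0.55389947 -0.35399427  0.4358546 ] -32.5824343873714 0.6573557432477154
[[ 0.529  0.848 -0.   ]
 [ 0.848 -0.529 -0.   ]
 [-0.     0.    -1.   ]]
```

Request:
apply_moves([
  {"dx": 1, "dy": 0, "dz": -0.4, "roll": -0.555, "fingers": 1},
  {"dx": 1, "dy": 0, "dz": -0.4, "roll": -0.555, "fingers": 1},
  {"dx": 1, "dy": 0, "dz": -0.4, "roll": -0.555, "fingers": 1},
  {"dx": 1, "dy": 0, "dz": -0.4, "roll": -0.555, "fingers": 1},
  {"dx": 1, "dy": 0, "dz": -0.4, "roll": -0.555, "fingers": 1},
  {"dx": 1, "dy": 0, "dz": -0.4, "roll": -0.555, "fingers": 1},
  {"dx": 1, "dy": 0, "dz": -0.4, "roll": -0.555, "fingers": 1},
  {"dx": 0.6, "dy": 0, "dz": -0.4, "roll": -0.5, "fingers": 1},
  {"dx": 0, "dy": 0, "dz": -1, "roll": 0, "fingers": 1},
  {"dx": 0, "dy": 0, "dz": -1, "roll": 0, "fingers": 1},
  {"dx": 0, "dy": 0, "dz": -1, "roll": 0, "fingers": 1},
  {"dx": 0, "dy": 0, "dz": -1, "roll": 0, "fingers": 1},
  {"dx": 0, "dy": 0, "dz": -1, "roll": 0, "fingers": 1},
])

```text
clock: 3.55
tool_pos: [0.6157, -0.1795, 0.5723]
eef_rot: [0.792, 0.611, 0.014, 0.019]
contact_force: [-0.3, 0.5, 0.2]
width: 0.087
```

```bash
cat >> h.py <<'E'
def st():
    s=bot.read_state();p=s['tool_pos'];M=R.from_quat(s['eef_rot']).as_matrix();z=M[:,2]
    print('t',round(s['clock'],2),'q',s['qpos'].round(3),'p',p.round(4),'az',np.degrees(np.arctan2(p[1],p[0])).round(2),'r',np.hypot(p[0],p[1]).round(3),'tilt',np.degrees(np.arccos(-z[2])).round(2),'tiltaz',np.degrees(np.arctan2(z[1],z[0])).round(1),'xaz',np.degrees(np.arctan2(M[1,0],M[0,0])).round(2),'F',s['contact_force'].round(1),'w',round(s['width'],4))
    return s,M
E
python3 -c "
from h import *
st()"
```

```text
t 3.55 q [ 0.145  0.398  0.196  0.649 -0.088  2.053  0.024] p [ 0.6157 -0.1795  0.5723] az -16.25 r 0.641 tilt 2.69 tiltaz -15.3 xaz 75.29 F [-0.3  0.5  0.2] w 0.087
```

Request:
apply_moves([
  {"dx": 0, "dy": 0, "dz": -1, "roll": 0, "fingers": 1},
  {"dx": 0, "dy": 0, "dz": -1, "roll": 0, "fingers": 1},
  {"dx": 0, "dy": 0, "dz": -1, "roll": 0, "fingers": 1},
  {"dx": 0, "dy": 0, "dz": -1, "roll": 0, "fingers": 1},
])

```text
clock: 3.95
tool_pos: [0.5905, -0.1733, 0.6185]
eef_rot: [0.791, 0.609, 0.036, 0.048]
contact_force: [1.6, 0.4, 0.2]
width: 0.0868
```

```bash
python3 -c "
from h import *
st()"
```

```text
t 3.95 q [ 0.118  0.323  0.226  0.652 -0.089  2.053  0.025] p [ 0.5905 -0.1733  0.6185] az -16.36 r 0.615 tilt 6.89 tiltaz -15.2 xaz 75.23 F [1.6 0.4 0.2] w 0.0868
```

Request:
apply_moves([
  {"dx": 0, "dy": 0, "dz": 1, "roll": 0, "fingers": 1},
  {"dx": 0, "dy": 0, "dz": 1, "roll": 0, "fingers": 1},
])

```text
clock: 4.15
tool_pos: [0.5964, -0.1754, 0.5694]
eef_rot: [0.791, 0.609, 0.037, 0.049]
contact_force: [0.9, 1.1, 0.3]
width: 0.087
```

```bash
python3 -c "
from h import *
st()"
```

```text
t 4.15 q [ 0.094  0.256  0.221  0.85  -0.063  1.918  0.021] p [ 0.5964 -0.1754  0.5694] az -16.39 r 0.622 tilt 7.07 tiltaz -15.5 xaz 75.19 F [0.9 1.1 0.3] w 0.087
```

Request:
apply_moves([
  {"dx": 0, "dy": 0, "dz": -1, "roll": -1, "fingers": 1},
  {"dx": 0, "dy": 0, "dz": -1, "roll": -1, "fingers": 1},
  {"dx": 0, "dy": 0, "dz": -1, "roll": -1, "fingers": 1},
  {"dx": 0, "dy": 0, "dz": -1, "roll": -1, "fingers": 1},
  {"dx": 0, "dy": 0, "dz": -1, "roll": -1, "fingers": 1},
  {"dx": 0, "dy": 0, "dz": -1, "roll": -1, "fingers": 1},
  {"dx": 0, "dy": 0, "dz": -1, "roll": -1, "fingers": 1},
  {"dx": 0, "dy": 0, "dz": -1, "roll": -1, "fingers": 1},
])

```text
clock: 4.95
tool_pos: [0.5476, -0.1611, 0.6836]
eef_rot: [0.588, 0.8, 0.04, 0.107]
contact_force: [0.3, -0.8, 0.3]
width: 0.087
```

```bash
python3 -c "
from h import *
st()"
```

```text
t 4.95 q [ 0.036  0.211  0.309  0.656 -0.086  2.053  0.586] p [ 0.5476 -0.1611  0.6836] az -16.4 r 0.571 tilt 13.16 tiltaz -15.8 xaz 106.67 F [ 0.3 -0.8  0.3] w 0.087
```

Request:
apply_moves([
  {"dx": 0, "dy": 0, "dz": -1, "roll": -1, "fingers": 1},
  {"dx": 0, "dy": 0, "dz": -1, "roll": -1, "fingers": 1},
  {"dx": 0, "dy": 0, "dz": -1, "roll": -1, "fingers": 1},
  {"dx": 0, "dy": 0, "dz": -1, "roll": -1, "fingers": 1},
  {"dx": 0, "dy": 0, "dz": -1, "roll": -1, "fingers": 1},
  {"dx": 0, "dy": 0, "dz": -1, "roll": -1, "fingers": 1},
  {"dx": 0, "dy": 0, "dz": -1, "roll": -1, "fingers": 1},
  {"dx": 0, "dy": 0, "dz": -1, "roll": -1, "fingers": 1},
])

```text
clock: 5.75
tool_pos: [0.4807, -0.1422, 0.7621]
eef_rot: [0.341, 0.921, 0.015, 0.186]
contact_force: [0.2, 0.4, -0.1]
width: 0.0871
```

```bash
python3 -c "
from h import *
st()"
```

```text
t 5.75 q [-0.345  0.057  0.654  0.667 -0.05   2.053  1.132] p [ 0.4807 -0.1422  0.7621] az -16.48 r 0.501 tilt 21.54 tiltaz -15.8 xaz 137.73 F [ 0.2  0.4 -0.1] w 0.0871
```

Request:
apply_moves([
  {"dx": 0, "dy": 0, "dz": -1, "roll": -1, "fingers": 1},
  {"dx": 0, "dy": 0, "dz": -0.6, "roll": -1, "fingers": 1},
  {"dx": 0, "dy": 0, "dz": 0.6, "roll": -1, "fingers": 1},
  {"dx": 0, "dy": 0, "dz": 1, "roll": -1, "fingers": 1},
  {"dx": 0, "dy": 0, "dz": 1, "roll": -1, "fingers": 1},
  {"dx": 0, "dy": 0, "dz": 1, "roll": -1, "fingers": 1},
  {"dx": 0, "dy": 0, "dz": 1, "roll": -0.7, "fingers": 1},
])

```text
clock: 6.45
tool_pos: [0.5106, -0.1506, 0.6694]
eef_rot: [0.118, 0.972, -0.031, 0.199]
contact_force: [-0.2, 0.6, 0.5]
width: 0.0873
```

```bash
python3 - <<'E'
from h import *
s,M=st()
# box frame
psi=np.radians(-15.7);B=R.from_euler('ZY',[-15.7,-23],degrees=True).as_matrix()
O=np.array([.621,.0527,.062])
print(B.round(3)); print('deck coords of TCP',B.T@(s['tool_pos']-O)*1e3)
print('tool axes in deck',(B.T@M).round(3))
E
```

```text
t 6.45 q [-0.568 -0.133  0.645  1.061  0.156  1.784  1.482] p [ 0.5106 -0.1506  0.6694] az -16.43 r 0.532 tilt 23.2 tiltaz -15.7 xaz 166.34 F [-0.2  0.6  0.5] w 0.0873
[[ 0.886  0.271 -0.376]
 [-0.249  0.963  0.106]
 [ 0.391 -0.     0.921]]
deck coords of TCP [ 190.15173013 -225.60240059  579.10066056]
tool axes in deck [[-0.999 -0.033  0.003]
 [-0.033  0.999  0.   ]
 [-0.003 -0.    -1.   ]]
```

Request:
apply_moves([
  {"dx": 0.9, "dy": 1, "dz": 1, "roll": 0.48, "fingers": 1},
  {"dx": 0.9, "dy": 1, "dz": 1, "roll": 0, "fingers": 1},
  {"dx": 0.9, "dy": 1, "dz": 1, "roll": 0, "fingers": 1},
  {"dx": 0.9, "dy": 1, "dz": 1, "roll": 0, "fingers": 1},
  {"dx": 0.9, "dy": 1, "dz": 1, "roll": 0, "fingers": 1},
  {"dx": 0.9, "dy": 1, "dz": 1, "roll": 0, "fingers": 1},
  {"dx": 0.9, "dy": 1, "dz": 1, "roll": 0, "fingers": 1},
  {"dx": 0.9, "dy": 1, "dz": 1, "roll": 0, "fingers": 1},
  {"dx": 0.9, "dy": 1, "dz": 1, "roll": 0, "fingers": 1},
  {"dx": 0, "dy": 0, "dz": 1, "roll": 0, "fingers": 1},
  {"dx": 0, "dy": 0, "dz": 1, "roll": 0, "fingers": 1},
  {"dx": 0, "dy": 0, "dz": 1, "roll": 0, "fingers": 1},
  {"dx": 0, "dy": 0, "dz": 0, "roll": 0, "fingers": 1},
])

```text
clock: 7.75
tool_pos: [0.5153, 0.0691, 0.334]
eef_rot: [0.135, 0.971, -0.03, 0.193]
contact_force: [-1.3, -0.2, -0.3]
width: 0.0869
```

```bash
cat >> h.py <<'E'
B=R.from_euler('ZY',[-15.7,-23],degrees=True).as_matrix();O=np.array([.621,.0527,.062])
def deck(p): return B.T@(np.asarray(p)-O)*1e3
def look(n,name):
    c=bot.calibration(n);im=bot.capture(n);cv2.imwrite(f'pics/{name}.png',im[:,:,::-1]);np.save(f'pics/{name}.npy',np.array([c],dtype=object),allow_pickle=True);return c
def cal(name): return np.load(f'pics/{name}.npy',allow_pickle=True)[0]
def onn(r,n): # hit deck plane at height n (mm) -> deck coords
    p,d=r;p=B.T@(p-O)*1e3;d=B.T@d;return p+d*(n-p[2])/d[2]
E
python3 - <<'E'
from h import *
s,M=st();print(deck(s['tool_pos']),(B.T@M).round(3))
look('wrist','w1')
E
```

```text
t 7.75 q [-0.169 -0.25  -0.146  1.874  0.199  1.195  0.935] p [0.5153 0.0691 0.334 ] az 7.64 r 0.52 tilt 22.51 tiltaz -16.8 xaz 164.2 F [-1.3 -0.2 -0.3] w 0.0869
[  8.52726491 -12.82800963 291.92138439] [[-1.     0.002 -0.009]
 [ 0.002  1.    -0.008]
 [ 0.009 -0.008 -1.   ]]
```

View pics/w1.png

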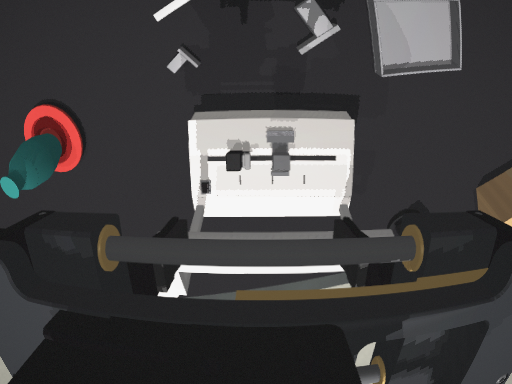

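The wrist view shows the deck square-on. The lip is at about (281,133), the stop block at (281,162), the fader body at (234,160), the steel tab at (246,160), and the detent marks at about (240, 272, 304; 180).

```bash
python3 - <<'E'
from h import *
a=cv2.imread("pics/w1.png")[105:205,180:365];cv2.imwrite("pics/w1c.png",cv2.resize(a,None,fx=4.3,fy=4.3,interpolation=cv2.INTER_CUBIC))
E
```

```text
(no output)
```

View pics/w1c.png

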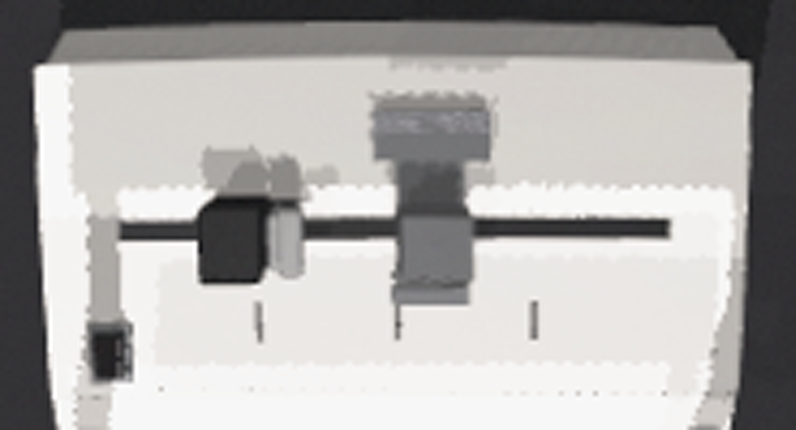

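```bash
python3 - <<'E'
from h import *
c=cal('w1')
def f(x,y,n): return onn(wray(c,(x/4.3+180,y/4.3+105)),n).round(1)
for k,a in {'deckLow R':(35,64,0),'deckLow L':(752,64,0),'lipR':(374,160,16),'lipL':(490,160,16),'blk tl':(400,216,46),'blk tr':(471,216,46),'blk bl':(403,280,46),'blk br':(472,280,46),'body tl':(200,205,44),'body tr':(267,200,44),'body br':(265,282,44),'tab r':(303,240,42),'det0':(259,320,0),'det1':(397,320,0),'det2':(534,320,0)}.items(): print(k,f(*a))
E
```

```text
deckLow R [ -62.3 -127.4    0. ]
deckLow L [-63.6 132.3   0. ]
lipR [-26.9  -5.7  16. ]
lipL [-27.1  34.2  16. ]
blk tl [-11.    2.2  46. ]
blk tr [-11.1  25.1  46. ]
blk bl [ 9.9  3.3 46. ]
blk br [ 9.8 25.8 46. ]
body tl [-14.6 -62.5  44. ]
body tr [-16.  -40.7  44. ]
body br [ 10.9 -41.6  44. ]
tab r [ -2.6 -29.2  42. ]
det0 [ 32.4 -47.2   0. ]
det1 [32.4  3.   0. ]
det2 [32.3 53.2  0. ]
```

Request:
apply_moves([
  {"dx": 0.18, "dy": 0.54, "dz": 1, "roll": 0, "fingers": -0.08},
  {"dx": 0.18, "dy": 0.54, "dz": 1, "roll": 0, "fingers": -0.08},
  {"dx": 0, "dy": 0, "dz": 1, "roll": 0, "fingers": -0.08},
  {"dx": 0, "dy": 0, "dz": 1, "roll": 0, "fingers": -0.08},
  {"dx": 0, "dy": 0, "dz": 1, "roll": 0, "fingers": -0.08},
  {"dx": 0, "dy": 0, "dz": 1, "roll": 0, "fingers": -0.08},
  {"dx": 0, "dy": 0, "dz": 0.5, "roll": 0, "fingers": -0.08},
  {"dx": 0, "dy": 0, "dz": 0, "roll": 0, "fingers": -0.08},
  {"dx": 0, "dy": 0, "dz": 0, "roll": 0, "fingers": -0.08},
])

```text
clock: 8.7
tool_pos: [0.5772, 0.0812, 0.1861]
eef_rot: [0.135, 0.971, -0.028, 0.196]
contact_force: [-0.1, 0.1, 0.1]
width: 0.0404
```

```bash
python3 - <<'E'
from h import *
s,M=st();print(deck(s['tool_pos']),(B.T@M).round(3))
look('wrist','w2')
E
```

```text
t 8.7 q [-0.158 -0.04  -0.165  1.992  0.284  0.875  0.822] p [0.5772 0.0812 0.1861] az 8.01 r 0.583 tilt 22.9 tiltaz -16.2 xaz 164.17 F [-0.1  0.1  0.1] w 0.0404
[  2.5639087   15.57104326 133.6865817 ] [[-1.     0.002 -0.002]
 [ 0.002  1.    -0.003]
 [ 0.002 -0.003 -1.   ]]
```

View pics/w2.png

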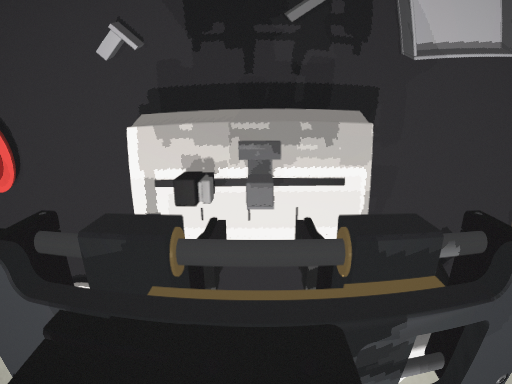

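```bash
python3 - <<'E'
from h import *
a=cv2.imread("pics/w2.png")[130:280,130:380];cv2.imwrite("pics/w2c.png",cv2.resize(a,None,fx=3.2,fy=3.2,interpolation=cv2.INTER_CUBIC))
E
```

```text
(no output)
```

View pics/w2c.png

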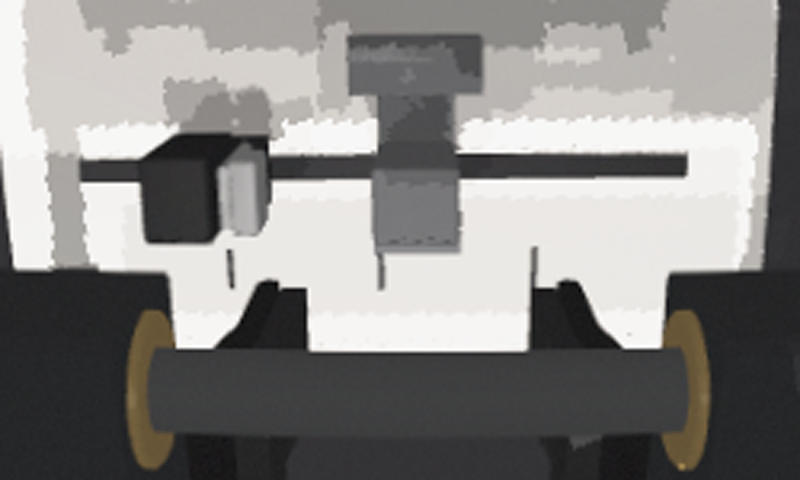

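```bash
python3 - <<'E'
from h import *
c=cal('w2')
def f(x,y,n): return onn(wray(c,(x/3.2+130,y/3.2+130)),n).round(1)
for k,a in {'lipR':(348,95,16),'lipL':(483,95,16),'blk tl':(373,170,46),'blk tr':(461,170,46),'blk bl':(374,250,46),'blk br':(460,250,46),'body tl':(143,180,44),'body bl':(143,242,44),'body br':(217,242,44),'tab r':(268,200,36),'det0':(231,270,0),'det1':(380,270,0),'det2':(534,270,0)}.items(): print(k,f(*a))
E
```

```text
lipR [-27.  -6.  16.]
lipL [-26.9  34.2  16. ]
blk tl [-10.7   2.7  46. ]
blk tr [-10.7  26.5  46. ]
blk bl [11.9  2.7 46. ]
blk br [11.9 26.4 46. ]
body tl [ -7.7 -62.3  44. ]
body bl [ 10.5 -63.7  44. ]
body br [ 10.3 -41.8  44. ]
tab r [  0.2 -27.9  36. ]
det0 [ 33.3 -47.6   0. ]
det1 [33.1  2.2  0. ]
det2 [33.2 53.   0. ]
```

Request:
apply_moves([
  {"dx": 0.08, "dy": -0.04, "dz": 0.9, "roll": 0, "fingers": -0.08},
  {"dx": 0, "dy": 0, "dz": 0.9, "roll": 0, "fingers": -0.08},
  {"dx": 0, "dy": 0, "dz": 0.8, "roll": 0, "fingers": -0.08},
  {"dx": 0, "dy": 0, "dz": 0.6, "roll": 0, "fingers": -0.08},
  {"dx": 0, "dy": 0, "dz": 0.5, "roll": 0, "fingers": -0.08},
  {"dx": 0, "dy": 0, "dz": 0.5, "roll": 0, "fingers": -0.08},
  {"dx": 0, "dy": 0, "dz": 0.35, "roll": 0, "fingers": -0.08},
  {"dx": 0, "dy": 0, "dz": 0.2, "roll": 0, "fingers": -0.08},
  {"dx": 0, "dy": 0, "dz": 0, "roll": 0, "fingers": -0.08},
  {"dx": 0, "dy": 0, "dz": 0, "roll": 0, "fingers": -0.08},
])

```text
clock: 9.75
tool_pos: [0.6189, 0.0674, 0.0744]
eef_rot: [0.135, 0.971, -0.029, 0.196]
contact_force: [-0.8, -0.1, -0.9]
width: 0.0403
```

```bash
python3 - <<'E'
from h import *
s,M=st();print(deck(s['tool_pos']),(B.T@M).round(3))
look('wrist','w3');look('side','s3')
a=cv2.imread("pics/s3.png")[110:250,215:335];cv2.imwrite("pics/s3c.png",cv2.resize(a,None,fx=4.2,fy=4.2,interpolation=cv2.INTER_CUBIC))
E
```

```text
t 9.75 q [-0.147  0.165 -0.135  2.024  0.387  0.648  0.743] p [0.6189 0.0674 0.0744] az 6.22 r 0.623 tilt 22.82 tiltaz -16.3 xaz 164.18 F [-0.8 -0.1 -0.9] w 0.0403
[-0.66777866 13.61883116 13.74722001] [[-1.     0.002 -0.003]
 [ 0.002  1.    -0.004]
 [ 0.003 -0.004 -1.   ]]
```

View pics/w3.png

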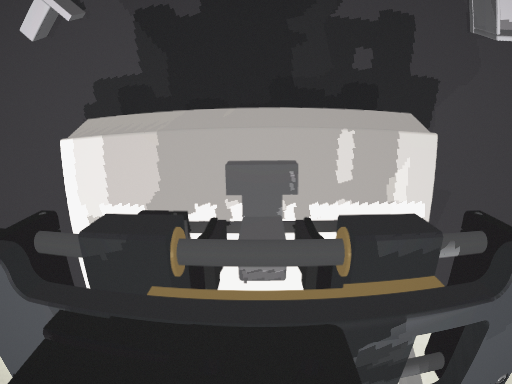

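View pics/s3c.png

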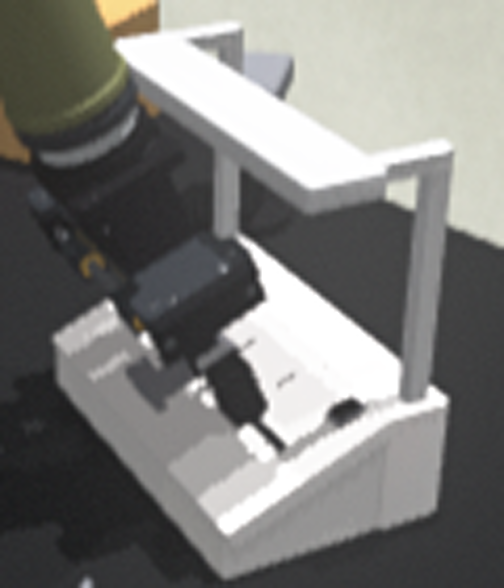

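The fingers straddle the block, which shows between them at (262,245), with a gap on each side. I'll close gently so the block can pivot in the pads.

Request:
apply_moves([
  {"dx": 0, "dy": 0, "dz": 0, "roll": 0, "fingers": -1},
  {"dx": 0, "dy": 0, "dz": 0, "roll": 0, "fingers": -1},
  {"dx": 0, "dy": 0, "dz": 0, "roll": 0, "fingers": -1},
  {"dx": 0, "dy": 0, "dz": 0, "roll": 0, "fingers": -1},
], grip_force=8)

```text
clock: 10.25
tool_pos: [0.6188, 0.0674, 0.0744]
eef_rot: [0.135, 0.971, -0.029, 0.196]
contact_force: [-1.1, -0.3, 2.5]
width: 0.0241
```

```bash
python3 - <<'E'
from h import *
s,M=st();print(deck(s['tool_pos']))
p0=np.array([36.5,33.])
q=p0
for a in range(2,19,2):
    r=R.from_euler('z',a,degrees=True).as_matrix()[:2,:2]@p0;print(a,(r-p0).round(1),((r-q)/25).round(3));q=r
E
```

```text
t 10.25 q [-0.147  0.164 -0.135  2.024  0.387  0.648  0.743] p [0.6188 0.0674 0.0744] az 6.22 r 0.622 tilt 22.82 tiltaz -16.3 xaz 164.17 F [-1.1 -0.3  2.5] w 0.0241
[-0.75646028 13.58377464 13.77633501]
2 [-1.2  1.3] [-0.047  0.05 ]
4 [-2.4  2.5] [-0.049  0.048]
6 [-3.6  3.6] [-0.05   0.047]
8 [-4.9  4.8] [-0.052  0.045]
10 [-6.3  5.8] [-0.053  0.043]
12 [-7.7  6.9] [-0.055  0.041]
14 [-9.1  7.8] [-0.056  0.039]
16 [-10.5   8.8] [-0.058  0.037]
18 [-12.    9.7] [-0.059  0.035]
```

Held at 24 mm wide. Now tip it about the toe along an arc to about 14°.

Request:
apply_moves([
  {"dx": 0.047, "dy": 0, "dz": -0.05, "roll": 0, "fingers": -1},
  {"dx": 0.049, "dy": 0, "dz": -0.048, "roll": 0, "fingers": -1},
  {"dx": 0.05, "dy": 0, "dz": -0.047, "roll": 0, "fingers": -1},
  {"dx": 0.052, "dy": 0, "dz": -0.045, "roll": 0, "fingers": -1},
  {"dx": 0.053, "dy": 0, "dz": -0.043, "roll": 0, "fingers": -1},
  {"dx": 0.055, "dy": 0, "dz": -0.041, "roll": 0, "fingers": -1},
  {"dx": 0.056, "dy": 0, "dz": -0.039, "roll": 0, "fingers": -1},
  {"dx": 0, "dy": 0, "dz": 0, "roll": 0, "fingers": -1},
  {"dx": 0, "dy": 0, "dz": 0, "roll": 0, "fingers": -1},
])

```text
clock: 11.15
tool_pos: [0.6085, 0.0705, 0.0787]
eef_rot: [0.135, 0.971, -0.029, 0.196]
contact_force: [3.4, -0.7, 5.0]
width: 0.0239
```

```bash
python3 - <<'E'
from h import *
s,M=st();print(deck(s['tool_pos']),B.T@s['contact_force'])
look('wrist','w4');look('side','s4')
a=cv2.imread("pics/w4.png")[130:290,130:380];b=cv2.imread("pics/w3.png")[130:290,130:380]
cv2.imwrite("pics/w4c.png",cv2.resize(np.vstack([b,a])[:, :],None,fx=1.8,fy=1.8,interpolation=cv2.INTER_CUBIC))
a=cv2.imread("pics/s4.png")[160:230,230:300];b=cv2.imread("pics/s3.png")[160:230,230:300]
cv2.imwrite("pics/s4c.png",cv2.resize(np.hstack([b,a]),None,fx=5.6,fy=5.6,interpolation=cv2.INTER_CUBIC))
E
```

```text
t 11.15 q [-0.153  0.14  -0.14   2.043  0.387  0.654  0.733] p [0.6085 0.0705 0.0787] az 6.61 r 0.613 tilt 22.89 tiltaz -16.2 xaz 164.17 F [ 3.4 -0.7  5. ] w 0.0239
[-8.96687524 13.74143302 21.93143562] [5.10746521 0.22341707 3.23281055]
```

View pics/w4c.png

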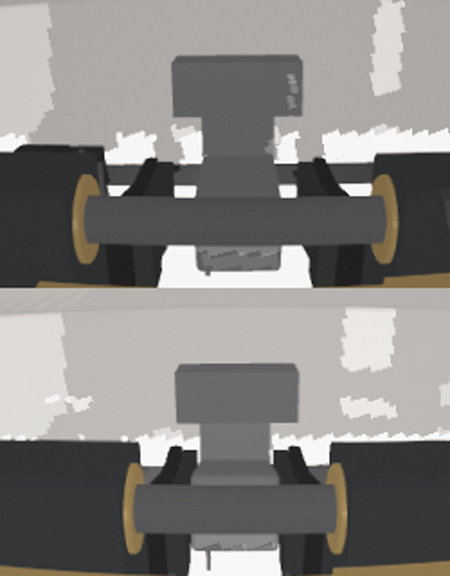

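View pics/s4c.png

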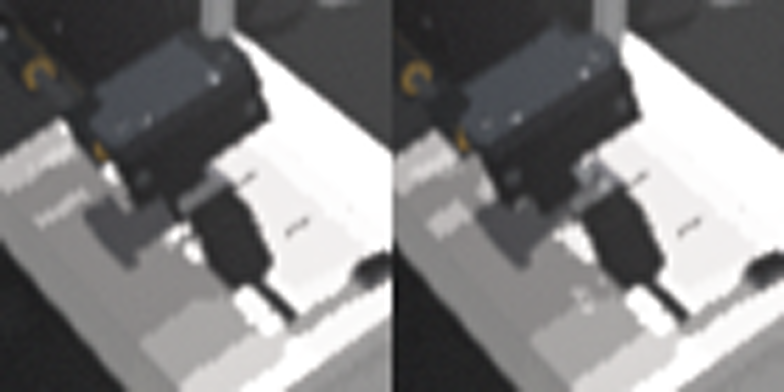

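```bash
python3 - <<'E'
import cv2,numpy as np
f=lambda n:cv2.resize(cv2.convertScaleAbs(cv2.imread(n)[155:285,215:315],alpha=1.8,beta=0),None,fx=4,fy=4,interpolation=cv2.INTER_CUBIC)
cv2.imwrite("pics/w4d.png",np.hstack([f("pics/w3.png"),f("pics/w4.png")]))
f=lambda n:cv2.resize(cv2.convertScaleAbs(cv2.imread(n)[180:215,240:285],alpha=1.5,beta=0),None,fx=8.5,fy=8.5,interpolation=cv2.INTER_CUBIC)
cv2.imwrite("pics/s4d.png",np.hstack([f("pics/s3.png"),f("pics/s4.png")]))
E
```

```text
(no output)
```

View pics/w4d.png

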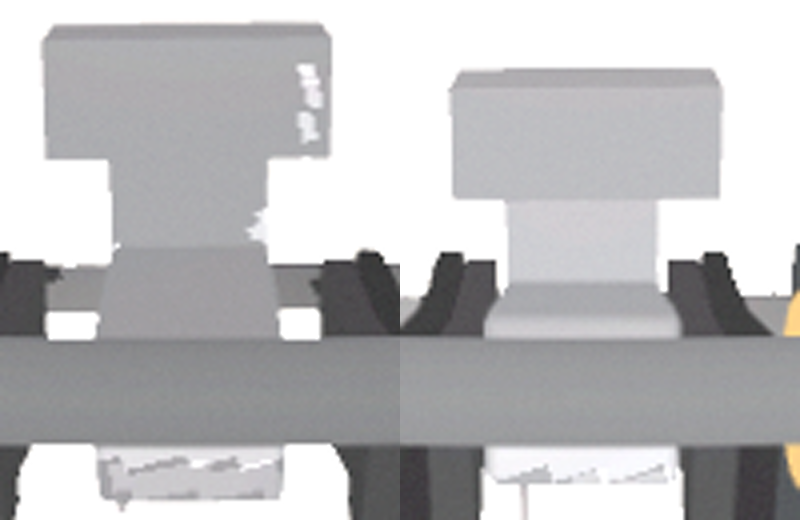

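View pics/s4d.png

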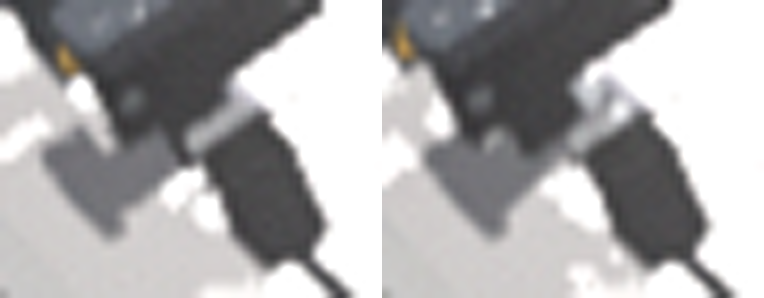

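```bash
python3 - <<'E'
from h import *
def proj(c,p):
    w=B@(np.array(p)/1e3)+O;d=R.from_quat(c['attitude']).inv().apply(w-c['position'])
    r=np.hypot(d[0],d[1]);a=np.arctan2(r,d[2]);K=c['intrinsics'];return K[:2,2]+K[0,0]*a*d[:2]/r
c3=cal('w3')
print('w3 check: meas 216.2', proj(c3,(-10.5,14,6)))
c=cal('w4')
g=np.array([-1.2,32.8]);P=np.array([-9,40.9])
print('lip',proj(c,(-27,14,16)),'meas 204.6')
for th in range(6,20,2):
    Q=R.from_euler('z',th,degrees=True).as_matrix()[:2,:2]
    o=[]
    for l in [(-11,6),(-11,46),(-36.5,0),(15.5,0)]:
        uv=P+Q@(np.array(l)-g); o+=[proj(c,(uv[0],14,uv[1]))[1].round(1)] if l[1] else [uv.round(1)]
    print(th,o,'meas 226.2 234.5')
E
```

```text
w3 check: meas 216.2 [262.15238079 217.06376524]
lip [261.95454774 205.02631331] meas 204.6
6 [np.float64(221.0), np.float64(240.7), array([-40.7,   4.6]), array([11., 10.])] meas 226.2 234.5
8 [np.float64(222.4), np.float64(239.6), array([-39.4,   3.5]), array([12.1, 10.7])] meas 226.2 234.5
10 [np.float64(223.8), np.float64(238.5), array([-38.1,   2.5]), array([13.1, 11.5])] meas 226.2 234.5
12 [np.float64(225.2), np.float64(237.4), array([-36.7,   1.5]), array([14.2, 12.3])] meas 226.2 234.5
14 [np.float64(226.6), np.float64(236.3), array([-35.3,   0.5]), array([15.1, 13.1])] meas 226.2 234.5
16 [np.float64(228.0), np.float64(235.3), array([-33.9,  -0.4]), array([16.1, 14. ])] meas 226.2 234.5
18 [np.float64(229.5), np.float64(234.3), array([-32.4,  -1.2]), array([17. , 14.9])] meas 226.2 234.5
```

Tip is about 14° (heel underside about 13 mm up, ledge 7 mm). Next, draw it 18 mm up the slope, then lift along n.

Request:
apply_moves([
  {"dx": -0.1, "dy": 0, "dz": -0.02, "roll": 0, "fingers": -1},
  {"dx": -0.12, "dy": 0, "dz": -0.02, "roll": 0, "fingers": -1},
  {"dx": -0.12, "dy": 0, "dz": -0.02, "roll": 0, "fingers": -1},
  {"dx": -0.12, "dy": 0, "dz": -0.02, "roll": 0, "fingers": -1},
  {"dx": -0.12, "dy": 0, "dz": -0.02, "roll": 0, "fingers": -1},
  {"dx": -0.12, "dy": 0, "dz": 0, "roll": 0, "fingers": -1},
  {"dx": 0, "dy": 0, "dz": 0, "roll": 0, "fingers": -1},
  {"dx": 0, "dy": 0, "dz": 0, "roll": 0, "fingers": -1},
])

```text
clock: 12.05
tool_pos: [0.6223, 0.0662, 0.0868]
eef_rot: [0.135, 0.971, -0.029, 0.195]
contact_force: [-0.1, 1.1, -0.2]
width: 0.0243
```

```bash
python3 - <<'E'
from h import *
s,M=st();print(deck(s['tool_pos']),B.T@s['contact_force'])
look('wrist','w5');look('side','s5')
f=lambda n:cv2.resize(cv2.convertScaleAbs(cv2.imread(n)[155:285,215:315],alpha=1.8,beta=0),None,fx=4,fy=4,interpolation=cv2.INTER_CUBIC)
cv2.imwrite("pics/w5d.png",np.hstack([f("pics/w4.png"),f("pics/w5.png")]))
E
```

```text
t 12.05 q [-0.141  0.154 -0.137  2.007  0.37   0.673  0.766] p [0.6223 0.0662 0.0868] az 6.07 r 0.626 tilt 22.78 tiltaz -16.3 xaz 164.17 F [-0.1  1.1 -0.2] w 0.0243
[ 7.47814325 13.34773874 23.73850927] [-0.39464964  1.01973636  0.00453014]
```

View pics/w5d.png

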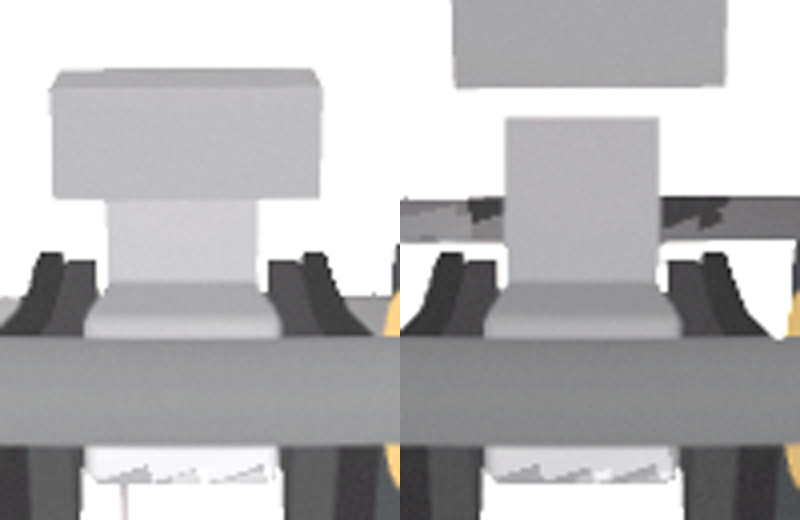

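Request:
apply_moves([
  {"dx": 0, "dy": 0, "dz": -0.3, "roll": 0, "fingers": -1},
  {"dx": 0, "dy": 0, "dz": -0.6, "roll": 0, "fingers": -1},
  {"dx": 0.2, "dy": 0, "dz": -0.9, "roll": 0, "fingers": -1},
  {"dx": 0.4, "dy": 0, "dz": -0.9, "roll": 0, "fingers": -1},
  {"dx": 0.4, "dy": 0, "dz": -0.9, "roll": 0, "fingers": -1},
  {"dx": 0.4, "dy": 0, "dz": -0.9, "roll": 0, "fingers": -1},
  {"dx": 0, "dy": 0, "dz": -0.6, "roll": 0, "fingers": -1},
  {"dx": 0, "dy": 0, "dz": 0, "roll": 0, "fingers": -1},
])

```text
clock: 12.95
tool_pos: [0.5447, 0.0903, 0.1949]
eef_rot: [0.135, 0.97, -0.028, 0.198]
contact_force: [0.0, 0.1, -0.0]
width: 0.024
```

```bash
python3 - <<'E'
from h import *
s,M=st();print(deck(s['tool_pos']))
G=s['tool_pos']-.019*M[:,2]
T=np.array([.485,.323,.15])
print('to tray centre for grasp pt in tool mm',M.T@(T-G)*1e3)
E
```

```text
t 12.95 q [-0.172 -0.114 -0.187  2.043  0.275  0.9    0.796] p [0.5447 0.0903 0.1949] az 9.41 r 0.552 tilt 23.12 tiltaz -15.8 xaz 164.2 F [ 0.   0.1 -0. ] w 0.024
[-25.10218861  15.51926246 154.99080607]
to tray centre for grasp pt in tool mm [128.6933939  207.67705942  12.84601877]
```

Request:
apply_moves([
  {"dx": 0.3, "dy": 0.9, "dz": -0.1, "roll": 0, "fingers": -1},
  {"dx": 0.3, "dy": 0.9, "dz": -0.1, "roll": 0, "fingers": -1},
  {"dx": 0.3, "dy": 0.9, "dz": -0.1, "roll": 0, "fingers": -1},
  {"dx": 0.3, "dy": 0.9, "dz": -0.1, "roll": 0, "fingers": -1},
  {"dx": 0.3, "dy": 0.9, "dz": -0.1, "roll": 0, "fingers": -1},
  {"dx": 0.3, "dy": 0.9, "dz": -0.1, "roll": 0, "fingers": -1},
  {"dx": 0, "dy": 0, "dz": 0, "roll": 0, "fingers": -1},
])

```text
clock: 13.65
tool_pos: [0.5346, 0.236, 0.1865]
eef_rot: [0.133, 0.971, -0.027, 0.195]
contact_force: [0.9, 0.5, -1.2]
width: 0.0238
```

```bash
python3 - <<'E'
from h import *
s,M=st();print(deck(s['tool_pos']))
G=s['tool_pos']-.019*M[:,2]
T=np.array([.485,.323,.15])
print('to tray centre for grasp pt in tool mm',M.T@(T-G)*1e3)
E
```

```text
t 13.65 q [-0.307  0.026 -0.356  1.927  0.394  0.984  0.451] p [0.5346 0.236  0.1865] az 23.82 r 0.584 tilt 22.74 tiltaz -15.7 xaz 164.45 F [ 0.9  0.5 -1.2] w 0.0238
[-73.60517822 153.08314246 166.46878502]
to tray centre for grasp pt in tool mm [79.65953903 70.52592932 25.0724233 ]
```

Request:
apply_moves([
  {"dx": 0.8, "dy": 0.7, "dz": 0, "roll": 0, "fingers": -1},
  {"dx": 0.8, "dy": 0.7, "dz": 0, "roll": 0, "fingers": -1},
  {"dx": 0.6, "dy": 0.7, "dz": 0.3, "roll": 0, "fingers": -1},
  {"dx": 0.6, "dy": 0.7, "dz": 0.3, "roll": 0, "fingers": -1},
  {"dx": 0, "dy": 0, "dz": 0.4, "roll": 0, "fingers": -1},
  {"dx": 0, "dy": 0, "dz": 0, "roll": 0, "fingers": -1},
  {"dx": 0, "dy": 0, "dz": 0, "roll": 0, "fingers": -1},
])

```text
clock: 14.35
tool_pos: [0.5025, 0.3121, 0.1363]
eef_rot: [0.136, 0.971, -0.03, 0.195]
contact_force: [-0.7, 0.1, -0.0]
width: 0.0239
```

```bash
python3 - <<'E'
from h import *
s,M=st();print(deck(s['tool_pos']))
G=s['tool_pos']-.019*M[:,2];print('G',G)
T=np.array([.485,.323,.15])
print('to tray centre for grasp pt in tool mm',M.T@(T-G)*1e3)
look('wrist','w6');look('side','s6')
a=cv2.imread("pics/s6.png")[80:260,100:300];cv2.imwrite("pics/s6c.png",cv2.resize(a,None,fx=3.3,fy=3.3,interpolation=cv2.INTER_CUBIC))
E
```

```text
t 14.35 q [-0.416  0.136 -0.43   1.926  0.508  0.975  0.189] p [0.5025 0.3121 0.1363] az 31.85 r 0.592 tilt 22.8 tiltaz -16.6 xaz 164.07 F [-0.7  0.1 -0. ] w 0.0239
[-140.56865518  217.70738078  140.42289756]
G [0.49546784 0.31425016 0.15385049]
to tray centre for grasp pt in tool mm [12.98499695  5.53563732 -1.30702435]
```

View pics/w6.png

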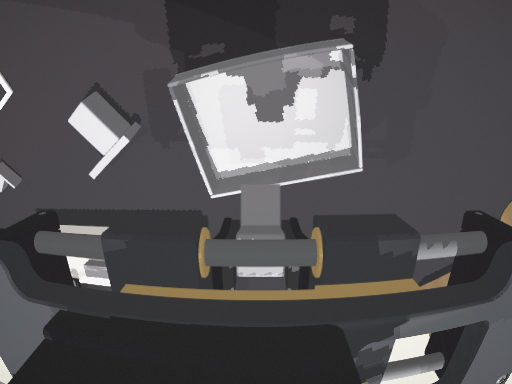

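View pics/s6c.png

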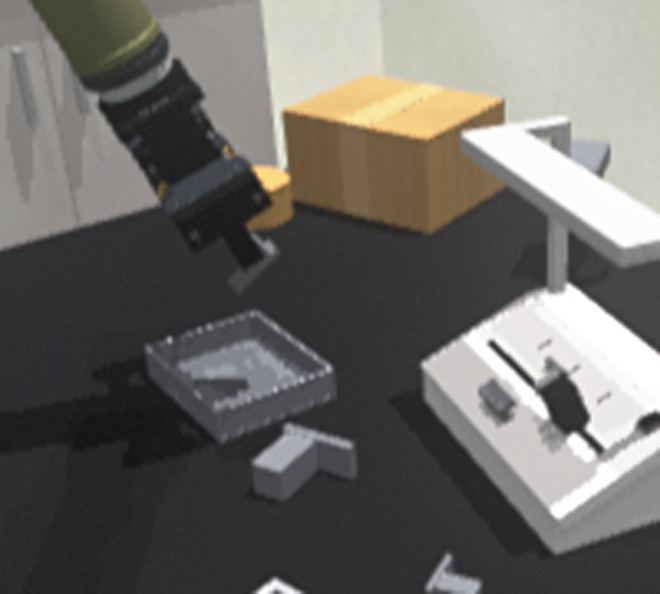

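```bash
python3 - <<'E'
from h import *
c=cal('w6')
P=[onz(wray(c,p),.032) for p in [(170,83),(352,41),(362,171),(213,196)]]
for p in P: print(p.round(4))
print(np.mean(P,0))
E
```

```text
[0.421  0.2591 0.032 ]
[0.4268 0.405  0.032 ]
[0.5481 0.3979 0.032 ]
[0.5379 0.2526 0.032 ]
[0.48346358 0.32865327 0.032     ]
```

Request:
apply_moves([
  {"dx": 0.5, "dy": 0.1, "dz": 0.6, "roll": 0, "fingers": -1},
  {"dx": 0.5, "dy": 0.1, "dz": 0.8, "roll": 0, "fingers": -1},
  {"dx": 0.5, "dy": 0.1, "dz": 0.8, "roll": 0, "fingers": -1},
  {"dx": 0.4, "dy": 0.0, "dz": 0.6, "roll": 0, "fingers": -1},
  {"dx": 0.2, "dy": 0, "dz": 0.4, "roll": 0, "fingers": -1},
  {"dx": 0, "dy": 0, "dz": 0, "roll": 0, "fingers": -1},
  {"dx": 0, "dy": 0, "dz": 0, "roll": 0, "fingers": -1},
])

```text
clock: 15.15
tool_pos: [0.4879, 0.3256, 0.0433]
eef_rot: [0.136, 0.971, -0.029, 0.196]
contact_force: [0.5, -0.5, 0.1]
width: 0.0242
```

```bash
python3 - <<'E'
from h import *
s,M=st()
G=s['tool_pos']-.019*M[:,2];print('G',G)
look('side','s7')
a=cv2.imread("pics/s7.png")[120:260,110:270];cv2.imwrite("pics/s7c.png",cv2.resize(a,None,fx=4.2,fy=4.2,interpolation=cv2.INTER_CUBIC))
E
```

```text
t 15.15 q [-0.476  0.258 -0.421  2.007  0.651  0.841 -0.011] p [0.4879 0.3256 0.0433] az 33.72 r 0.587 tilt 22.85 tiltaz -16.2 xaz 164.12 F [ 0.5 -0.5  0.1] w 0.0242
G [0.48076526 0.32770605 0.06077766]
```

View pics/s7c.png

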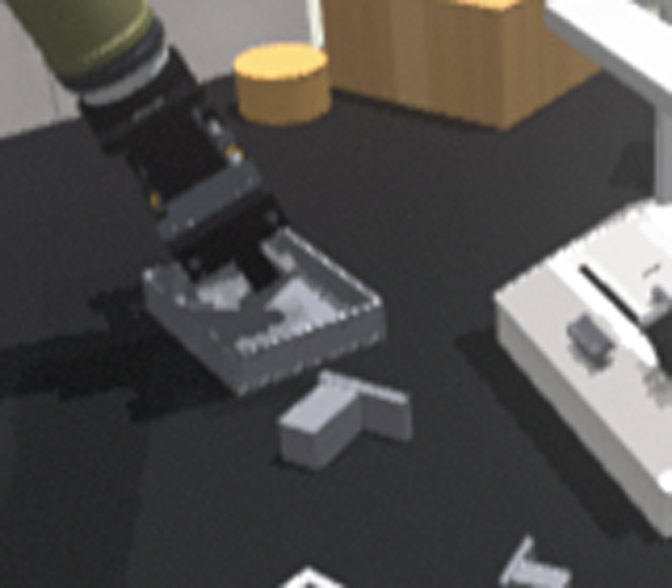

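Request:
apply_moves([
  {"dx": 0.06, "dy": 0, "dz": 0.14, "roll": 0, "fingers": -1},
  {"dx": 0.06, "dy": 0, "dz": 0.14, "roll": 0, "fingers": -1},
  {"dx": 0.03, "dy": 0, "dz": 0.07, "roll": 0, "fingers": -1},
  {"dx": 0.03, "dy": 0, "dz": 0.07, "roll": 0, "fingers": -1},
  {"dx": 0, "dy": 0, "dz": 0, "roll": 0, "fingers": -1},
], grip_force=5)

```text
clock: 15.7
tool_pos: [0.4885, 0.3253, 0.0321]
eef_rot: [0.136, 0.971, -0.029, 0.197]
contact_force: [0.9, -2.1, 3.3]
width: 0.0239
```

Request:
apply_moves([
  {"dx": -0.03, "dy": 0, "dz": 0.12, "roll": 0, "fingers": -1},
  {"dx": -0.06, "dy": 0, "dz": 0.12, "roll": 0, "fingers": -1},
  {"dx": -0.08, "dy": 0, "dz": 0.12, "roll": 0, "fingers": -1},
  {"dx": -0.08, "dy": 0, "dz": 0.12, "roll": 0, "fingers": -1},
  {"dx": 0, "dy": 0, "dz": 0, "roll": 0, "fingers": -1},
])

```text
clock: 16.2
tool_pos: [0.4976, 0.3226, 0.0222]
eef_rot: [0.136, 0.971, -0.029, 0.196]
contact_force: [1.4, -0.8, 2.3]
width: 0.0237
```

```bash
python3 - <<'E'
from h import *
s,M=st()
G=s['tool_pos']-.019*M[:,2];print('G',G)
look('side','s8');look('wrist','w8')
a=cv2.imread("pics/s8.png")[165:215,140:210];cv2.imwrite("pics/s8c.png",cv2.resize(cv2.convertScaleAbs(a,alpha=1.4),None,fx=9,fy=9,interpolation=cv2.INTER_CUBIC))
E
```

```text
t 16.2 q [-0.477  0.299 -0.403  2.008  0.688  0.806 -0.034] p [0.4976 0.3226 0.0222] az 32.96 r 0.593 tilt 22.81 tiltaz -16.3 xaz 164.14 F [ 1.4 -0.8  2.3] w 0.0237
G [0.49054652 0.324668   0.03970201]
```

View pics/s8c.png

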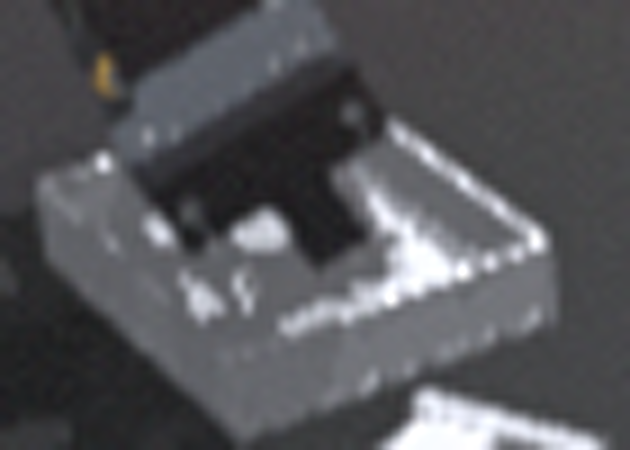

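View pics/w8.png

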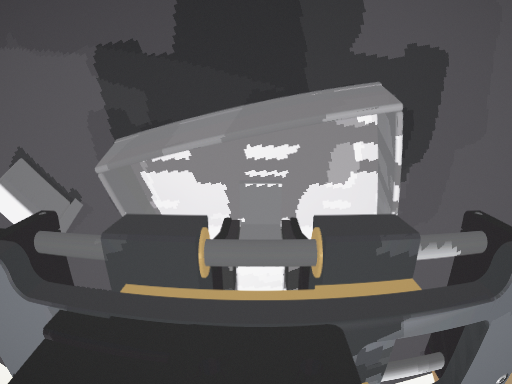

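```bash
python3 - <<'E'
from h import *
f=lambda n:cv2.resize(cv2.convertScaleAbs(cv2.imread(n)[155:300,200:325],alpha=1.8,beta=20),None,fx=3.2,fy=3.2,interpolation=cv2.INTER_CUBIC)
cv2.imwrite("pics/w8d.png",np.hstack([f("pics/w6.png"),f("pics/w8.png")]))
E
```

```text
(no output)
```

View pics/w8d.png

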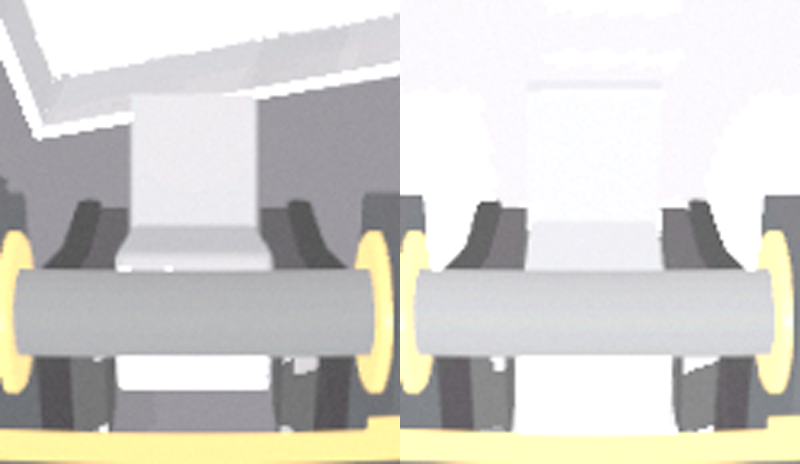

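```bash
python3 - <<'E'
from h import *
c=cal('w8')
def projw(c,w):
    d=R.from_quat(c['attitude']).inv().apply(w-c['position'])
    r=np.hypot(d[0],d[1]);a=np.arctan2(r,d[2]);K=c['intrinsics'];return K[:2,2]+K[0,0]*a*d[:2]/r
G=np.array([.49055,.32467,.0397]);h=np.array([np.cos(np.radians(-16)),np.sin(np.radians(-16)),0]);z=np.array([0,0,1.])
g=np.array([-1.2,32.8])
for th in range(-4,26,3):
    Q=R.from_euler('z',th,degrees=True).as_matrix()[:2,:2];o=[]
    for l in [(-11,6),(-36,6),(-36,0),(16,0)]:
        d=Q@(np.array(l)-g)/1e3;w=G+d[0]*h+d[1]*z;o.append(projw(c,w)[1].round(1) if l!=(16,0) and l!=(-36,0) else (w[2]*1e3).round(1))
    print(th,o,'meas 224.4 182.5')
E
```

```text
-4 [np.float64(203.4), np.float64(168.3), np.float64(9.4), np.float64(5.8)] meas 224.4 182.5
-1 [np.float64(204.7), np.float64(168.5), np.float64(7.5), np.float64(6.6)] meas 224.4 182.5
2 [np.float64(206.0), np.float64(168.9), np.float64(5.7), np.float64(7.5)] meas 224.4 182.5
5 [np.float64(207.4), np.float64(169.5), np.float64(4.0), np.float64(8.5)] meas 224.4 182.5
8 [np.float64(208.9), np.float64(170.4), np.float64(2.4), np.float64(9.6)] meas 224.4 182.5
11 [np.float64(210.5), np.float64(171.4), np.float64(0.9), np.float64(10.8)] meas 224.4 182.5
14 [np.float64(212.1), np.float64(172.6), np.float64(-0.5), np.float64(12.0)] meas 224.4 182.5
17 [np.float64(213.9), np.float64(173.9), np.float64(-1.8), np.float64(13.4)] meas 224.4 182.5
20 [np.float64(215.7), np.float64(175.4), np.float64(-3.0), np.float64(14.8)] meas 224.4 182.5
23 [np.float64(217.6), np.float64(177.1), np.float64(-4.1), np.float64(16.2)] meas 224.4 182.5
```

```bash
python3 - <<'E'
from h import *
c=cal('w8');G=np.array([.49055,.32467,.0397]);h=np.array([np.cos(np.radians(-16)),np.sin(np.radians(-16)),0])
for z in (.006,.010,.014,.02,.03,.035):
    a=[onz(wray(c,(262,y)),z) for y in (180.3,182.5,224.4)]
    print(z,[round(float((p-G)@h*1e3),1) for p in a])
c=cal('w6');G=np.array([.49547,.31425,.15385])
# w6 edges: toe top 155+96/3.2, front bottom 155+228/3.2 , top edge 155+265/3.2
print([155+96/3.2,155+228/3.2,155+255/3.2])
E
```

```text
0.006 [-22.5, -20.9, 12.1]
0.01 [-25.2, -23.8, 8.3]
0.014 [-28.0, -26.6, 4.5]
0.02 [-32.2, -30.8, -1.1]
0.03 [-39.2, -37.9, -10.6]
0.035 [-42.6, -41.4, -15.3]
[185.0, 226.25, 234.6875]
```

Request:
apply_moves([
  {"dx": -0.034, "dy": 0, "dz": 0.093, "roll": 0, "fingers": -1},
  {"dx": -0.034, "dy": 0, "dz": 0.093, "roll": 0, "fingers": -1},
  {"dx": -0.034, "dy": 0, "dz": 0.093, "roll": 0, "fingers": -1},
  {"dx": -0.034, "dy": 0, "dz": 0.08, "roll": 0, "fingers": -1},
  {"dx": 0, "dy": 0, "dz": 0, "roll": 0, "fingers": -1},
], grip_force=3.5)

```text
clock: 16.8
tool_pos: [0.5026, 0.3208, 0.0144]
eef_rot: [0.135, 0.971, -0.029, 0.195]
contact_force: [0.6, 0.2, -0.8]
width: 0.0241
```

```bash
python3 - <<'E'
from h import *
s,M=st()
G=s['tool_pos']-.019*M[:,2];print('G',G)
look('wrist','w9');look('side','s9')
f=lambda n:cv2.resize(cv2.convertScaleAbs(cv2.imread(n)[155:300,200:325],alpha=1.3,beta=0),None,fx=3.2,fy=3.2,interpolation=cv2.INTER_CUBIC)
cv2.imwrite("pics/w9d.png",np.hstack([f("pics/w8.png"),f("pics/w9.png")]))
a=cv2.imread("pics/s9.png")[165:215,140:210];cv2.imwrite("pics/s9c.png",cv2.resize(cv2.convertScaleAbs(a,alpha=1.4),None,fx=9,fy=9,interpolation=cv2.INTER_CUBIC))
E
```

```text
t 16.8 q [-0.474  0.316 -0.396  2.005  0.699  0.793 -0.037] p [0.5026 0.3208 0.0144] az 32.55 r 0.596 tilt 22.72 tiltaz -16.4 xaz 164.2 F [ 0.6  0.2 -0.8] w 0.0241
G [0.49556888 0.32287    0.03191924]
```

View pics/w9d.png

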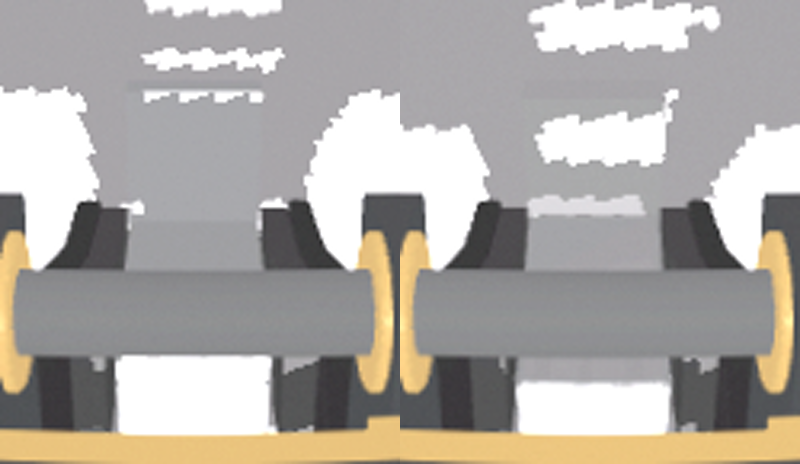

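View pics/s9c.png

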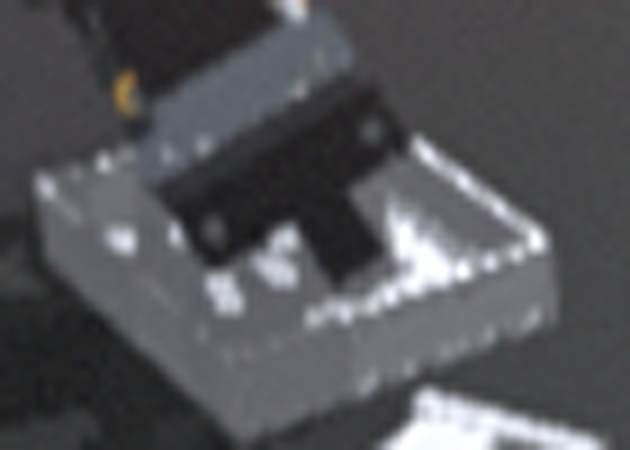

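```bash
python3 - <<'E'
from h import *
c=cal('w9');G=np.array([.49557,.32287,.0319]);h=np.array([np.cos(np.radians(-16)),np.sin(np.radians(-16)),0])
for z in (.004,.010,.014,.018,.03,.04,.045,.05,.055):
    a=[onz(wray(c,(262,y)),z) for y in (180.3,185,221,274)]
    print(z,[round(float((p-G)@h*1e3),1) for p in a])
E
```

```text
0.004 [-26.2, -23.0, 4.0, 57.3]
0.01 [-30.3, -27.3, -1.5, 49.4]
0.014 [-33.1, -30.2, -5.2, 44.2]
0.018 [-35.9, -33.0, -8.8, 38.9]
0.03 [-44.2, -41.7, -19.9, 23.1]
0.04 [-51.1, -48.8, -29.1, 9.9]
0.045 [-54.6, -52.4, -33.6, 3.4]
0.05 [-58.1, -56.0, -38.2, -3.2]
0.055 [-61.5, -59.6, -42.8, -9.8]
```

The edges measured in the wrist view fit a stop lying flat on the tray floor: toe top at z 10 mm, block top front edge at z 50 mm, 25 mm apart horizontally. Contact force is about 0, so I'll release and back out along the tool axis.

Request:
apply_moves([
  {"dx": 0, "dy": 0, "dz": 0, "roll": 0, "fingers": -0.3},
  {"dx": 0, "dy": 0, "dz": 0, "roll": 0, "fingers": -0.2},
  {"dx": 0, "dy": 0, "dz": 0, "roll": 0, "fingers": -0.1},
  {"dx": 0, "dy": 0, "dz": 0, "roll": 0, "fingers": 0},
  {"dx": 0, "dy": 0, "dz": -0.3, "roll": 0, "fingers": 0},
  {"dx": 0, "dy": 0, "dz": -0.7, "roll": 0, "fingers": 0},
  {"dx": 0, "dy": 0, "dz": -1, "roll": 0, "fingers": 0},
  {"dx": 0, "dy": 0, "dz": -1, "roll": 0, "fingers": 0},
  {"dx": 0, "dy": 0, "dz": -1, "roll": 0, "fingers": 0},
  {"dx": 0, "dy": 0, "dz": -1, "roll": 0, "fingers": 0},
  {"dx": 0, "dy": 0, "dz": -1, "roll": 0, "fingers": 0},
])

```text
clock: 18.0
tool_pos: [0.4468, 0.3375, 0.1551]
eef_rot: [0.135, 0.971, -0.029, 0.196]
contact_force: [0.1, -0.2, -0.1]
width: 0.0434
```

```bash
python3 - <<'E'
from h import *
s,M=st();print(deck(s['tool_pos']),(B.T@M).round(3))
look('wrist','w10')
print('to fader',M.T@(B@np.array([-2,-45.5,150])/1e3+O-s['tool_pos'])*1e3)
E
```

```text
t 18.0 q [-0.471  0.075 -0.482  1.949  0.48   1.04   0.116] p [0.4468 0.3375 0.1551] az 37.07 r 0.56 tilt 22.81 tiltaz -16.2 xaz 164.19 F [ 0.1 -0.2 -0.1] w 0.0434
[-188.93746432  227.03182392  181.37242215] [[-1.     0.002 -0.003]
 [ 0.002  1.    -0.004]
 [ 0.003 -0.004 -1.   ]]
to fader [-187.50121066 -272.10154351   31.74091218]
```

View pics/w10.png

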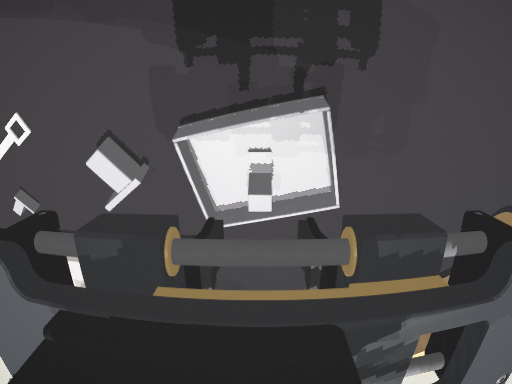

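The stop stands upright, alone, in the middle of the tray (image about (260,180)). Next is the fader.

Request:
apply_moves([
  {"dx": -0.5, "dy": -1, "dz": -0.1, "roll": 0, "fingers": 0.2},
  {"dx": -0.5, "dy": -1, "dz": -0.1, "roll": 0, "fingers": 0.2},
  {"dx": -0.6, "dy": -1, "dz": 0, "roll": 0, "fingers": 0.2},
  {"dx": -0.7, "dy": -1, "dz": 0, "roll": 0, "fingers": 0.2},
  {"dx": -0.7, "dy": -1, "dz": 0, "roll": 0, "fingers": 0.2},
  {"dx": -0.7, "dy": -1, "dz": 0, "roll": 0, "fingers": 0.2},
  {"dx": -0.7, "dy": -1, "dz": 0, "roll": 0, "fingers": 0.2},
  {"dx": -0.8, "dy": -1, "dz": 0.1, "roll": 0, "fingers": 0.2},
  {"dx": -0.8, "dy": -1, "dz": 0.3, "roll": 0, "fingers": 0.2},
  {"dx": -0.8, "dy": -1, "dz": 0.4, "roll": 0, "fingers": 0.2},
  {"dx": -0.7, "dy": -0.9, "dz": 0.4, "roll": 0, "fingers": 0.2},
  {"dx": 0, "dy": 0, "dz": 0.4, "roll": 0, "fingers": 0.2},
  {"dx": 0, "dy": 0, "dz": 0, "roll": 0, "fingers": 0.2},
  {"dx": 0, "dy": 0, "dz": 0, "roll": 0, "fingers": 0.2},
])

```text
clock: 19.45
tool_pos: [0.5516, 0.0255, 0.1946]
eef_rot: [0.134, 0.971, -0.029, 0.195]
contact_force: [-0.0, -0.4, -0.3]
width: 0.0523
```

```bash
python3 - <<'E'
from h import *
s,M=st();print(deck(s['tool_pos']),(B.T@M).round(3))
look('wrist','w11')
a=cv2.imread("pics/w11.png")[130:280,130:380];cv2.imwrite("pics/w11c.png",cv2.resize(a,None,fx=3.2,fy=3.2,interpolation=cv2.INTER_CUBIC))
E
```

```text
t 19.45 q [-0.171 -0.131 -0.045  2.058  0.236  0.876  0.959] p [0.5516 0.0255 0.1946] az 2.65 r 0.552 tilt 22.76 tiltaz -16.2 xaz 164.28 F [-0.  -0.4 -0.3] w 0.0523
[ -2.88694227 -44.90997897 145.26232928] [[-1.     0.    -0.004]
 [ 0.     1.    -0.004]
 [ 0.004 -0.004 -1.   ]]
```

View pics/w11c.png

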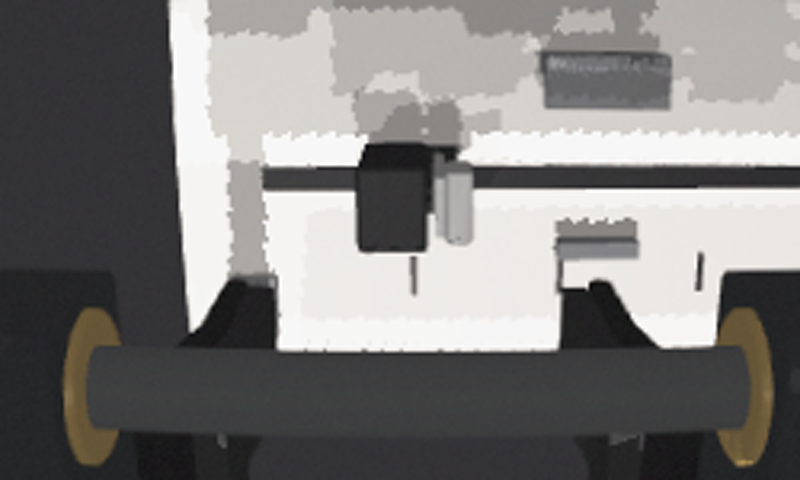

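```bash
python3 - <<'E'
from h import *
c=cal('w11')
def f(x,y,n): return onn(wray(c,(x/3.2+130,y/3.2+130)),n).round(1)
for k,a in {'body tl':(358,168,44),'body tr':(428,168,44),'body bl':(357,249,44),'body br':(426,249,44),'tab t':(472,170,42),'tab b':(472,240,42),'det0':(414,275,0),'det1':(560,275,0),'det2':(699,275,0),'ledge':(597,240,7)}.items(): print(k,f(*a))
E
```

```text
body tl [-14.  -62.8  44. ]
body tr [-14.  -42.9  44. ]
body bl [ 10.1 -63.5  44. ]
body br [ 10.1 -43.4  44. ]
tab t [-13.  -30.2  42. ]
tab b [  7.9 -29.9  42. ]
det0 [ 32.9 -47.2   0. ]
det1 [33.  3.  0.]
det2 [33.6 53.1  0. ]
ledge [18.4 14.   7. ]
```

Request:
apply_moves([
  {"dx": -0.04, "dy": -0.18, "dz": 0.9, "roll": 0, "fingers": 0.2},
  {"dx": 0, "dy": 0, "dz": 0.9, "roll": 0, "fingers": 0.2},
  {"dx": 0, "dy": 0, "dz": 0.9, "roll": 0, "fingers": 0.2},
  {"dx": 0, "dy": 0, "dz": 0.8, "roll": 0, "fingers": 0.2},
  {"dx": 0, "dy": 0, "dz": 0.7, "roll": 0, "fingers": 0.2},
  {"dx": 0, "dy": 0, "dz": 0.5, "roll": 0, "fingers": 0.2},
  {"dx": 0, "dy": 0, "dz": 0.4, "roll": 0, "fingers": 0.2},
  {"dx": 0, "dy": 0, "dz": 0, "roll": 0, "fingers": 0.2},
  {"dx": 0, "dy": 0, "dz": 0, "roll": 0, "fingers": 0.2},
  {"dx": 0, "dy": 0, "dz": 0, "roll": 0, "fingers": 0.2},
], grip_force=15)

```text
clock: 20.5
tool_pos: [0.5997, 0.006, 0.0787]
eef_rot: [0.135, 0.971, -0.029, 0.196]
contact_force: [1.5, 0.9, 1.1]
width: 0.0521
```

```bash
python3 - <<'E'
from h import *
s,M=st();print(deck(s['tool_pos']))
look('wrist','w12')
a=cv2.imread("pics/w12.png")[130:290,130:380];cv2.imwrite("pics/w12c.png",cv2.resize(a,None,fx=3.2,fy=3.2,interpolation=cv2.INTER_CUBIC))
E
```

```text
t 20.5 q [-0.147  0.097 -0.01   2.091  0.295  0.61   0.924] p [0.5997 0.006  0.0787] az 0.58 r 0.6 tilt 22.88 tiltaz -16.2 xaz 164.17 F [1.5 0.9 1.1] w 0.0521
[ -0.70526949 -50.6737322   18.41433268]
```

View pics/w12c.png

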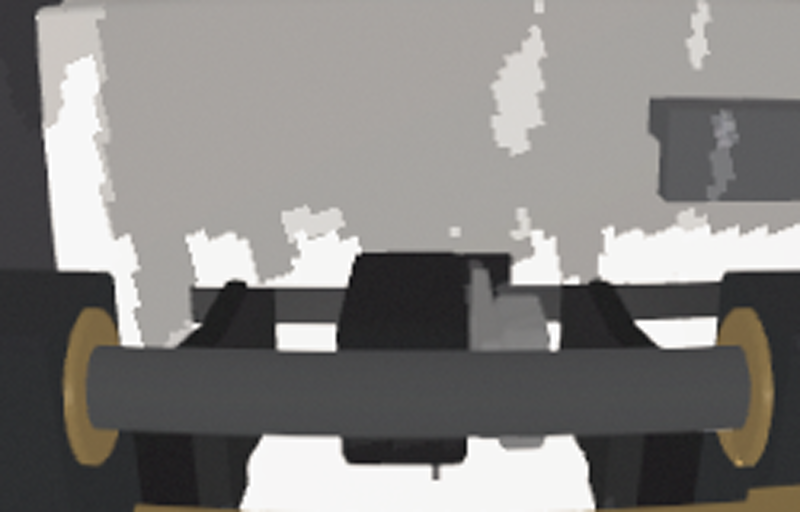

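Request:
apply_moves([
  {"dx": 0, "dy": 0.05, "dz": 0.16, "roll": 0, "fingers": 0.2},
  {"dx": 0, "dy": 0, "dz": 0, "roll": 0, "fingers": -0.1},
  {"dx": 0, "dy": 0, "dz": 0, "roll": 0, "fingers": -1},
  {"dx": 0, "dy": 0, "dz": 0, "roll": 0, "fingers": -1},
  {"dx": 0, "dy": 0, "dz": 0, "roll": 0, "fingers": -1},
  {"dx": 0, "dy": 0, "dz": 0, "roll": 0, "fingers": -1},
], grip_force=15)

```text
clock: 21.15
tool_pos: [0.601, 0.0064, 0.0741]
eef_rot: [0.135, 0.971, -0.029, 0.196]
contact_force: [-1.9, 0.8, 2.2]
width: 0.0271
```

```bash
python3 - <<'E'
from h import *
s,M=st();print(deck(s['tool_pos']),B.T@s['contact_force'])
E
```

```text
t 21.15 q [-0.148  0.107 -0.01   2.09   0.299  0.603  0.919] p [0.601  0.0064 0.0741] az 0.61 r 0.601 tilt 22.8 tiltaz -16.4 xaz 164.18 F [-1.9  0.8  2.2] w 0.0271
[ -1.42640167 -49.97824218  13.79567858] [-0.99684917  0.24135752  2.82038275]
```

Width 27 mm means the tab is fully pressed (34 → 27). Slide 49.5 mm along +v, tapering off.

Request:
apply_moves([
  {"dx": 0, "dy": 0.1, "dz": 0, "roll": 0, "fingers": -1},
  {"dx": 0, "dy": 0.25, "dz": 0, "roll": 0, "fingers": -1},
  {"dx": 0, "dy": 0.3, "dz": 0, "roll": 0, "fingers": -1},
  {"dx": 0, "dy": 0.3, "dz": 0, "roll": 0, "fingers": -1},
  {"dx": 0, "dy": 0.3, "dz": 0, "roll": 0, "fingers": -1},
  {"dx": 0, "dy": 0.25, "dz": 0, "roll": 0, "fingers": -1},
  {"dx": 0, "dy": 0.2, "dz": 0, "roll": 0, "fingers": -1},
  {"dx": 0, "dy": 0.15, "dz": 0, "roll": 0, "fingers": -1},
  {"dx": 0, "dy": 0.06, "dz": 0, "roll": 0, "fingers": -1},
  {"dx": 0, "dy": 0, "dz": 0, "roll": 0, "fingers": -1},
  {"dx": 0, "dy": 0, "dz": 0, "roll": 0, "fingers": -1},
])

```text
clock: 22.25
tool_pos: [0.6141, 0.0542, 0.0741]
eef_rot: [0.135, 0.971, -0.028, 0.195]
contact_force: [-5.4, 0.9, 5.4]
width: 0.0268
```

```bash
python3 - <<'E'
from h import *
s,M=st();print(deck(s['tool_pos']),B.T@s['contact_force'])
look('wrist','w13')
a=cv2.imread("pics/w13.png")[130:290,130:380];cv2.imwrite("pics/w13c.png",cv2.resize(a,None,fx=3.2,fy=3.2,interpolation=cv2.INTER_CUBIC))
E
```

```text
t 22.25 q [-0.214  0.147 -0.037  2.045  0.348  0.632  0.796] p [0.6141 0.0542 0.0741] az 5.04 r 0.616 tilt 22.78 tiltaz -16.1 xaz 164.24 F [-5.4  0.9  5.4] w 0.0268
[-1.78201068 -0.42513316 13.93640378] [-2.91273386 -0.61440721  7.05158542]
```

View pics/w13c.png

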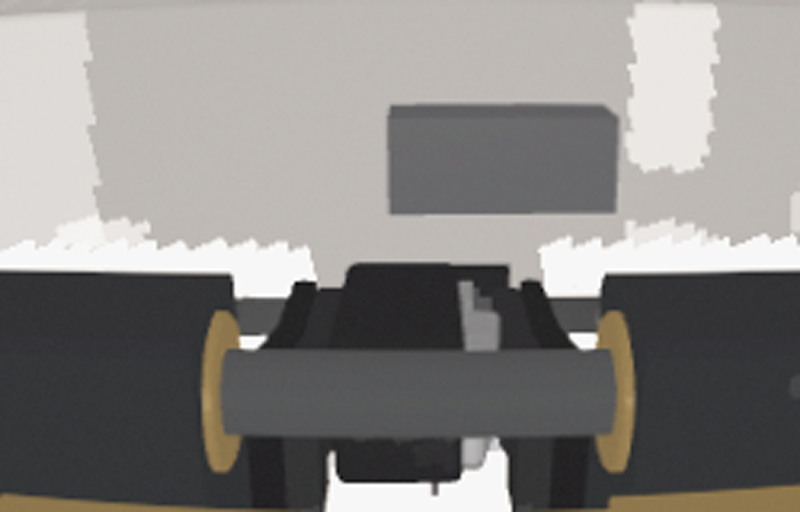

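The fader followed the full 49.5 mm, and the middle detent mark now sits under the grip as the first one did. Releasing.

Request:
apply_moves([
  {"dx": 0, "dy": 0, "dz": 0, "roll": 0, "fingers": -0.2},
  {"dx": 0, "dy": 0, "dz": 0, "roll": 0, "fingers": 0},
  {"dx": 0, "dy": 0, "dz": 0, "roll": 0, "fingers": 0.2},
  {"dx": 0, "dy": 0, "dz": 0, "roll": 0, "fingers": 0.2},
  {"dx": 0, "dy": 0, "dz": 0, "roll": 0, "fingers": 0.2},
])

```text
clock: 22.8
tool_pos: [0.6143, 0.052, 0.0738]
eef_rot: [0.136, 0.971, -0.029, 0.196]
contact_force: [-0.2, -0.4, -0.6]
width: 0.051
```

Request:
apply_moves([
  {"dx": 0, "dy": 0, "dz": -0.4, "roll": 0, "fingers": 0.2},
  {"dx": 0, "dy": 0, "dz": -0.8, "roll": 0, "fingers": 0.2},
  {"dx": 0, "dy": 0, "dz": -1, "roll": 0, "fingers": 0.2},
  {"dx": 0, "dy": 0, "dz": -1, "roll": 0, "fingers": 0.2},
  {"dx": 0, "dy": 0, "dz": -1, "roll": 0, "fingers": 0.2},
  {"dx": 0, "dy": 0, "dz": -1, "roll": 0, "fingers": 0.2},
  {"dx": 0, "dy": 0, "dz": 0, "roll": 0, "fingers": 0.2},
  {"dx": 0, "dy": 0, "dz": 0, "roll": 0, "fingers": 0.2},
])

```text
clock: 23.6
tool_pos: [0.566, 0.0666, 0.1946]
eef_rot: [0.135, 0.971, -0.029, 0.196]
contact_force: [0.5, 0.1, -0.4]
width: 0.0523
```

```bash
python3 - <<'E'
from h import *
s,M=st();print(deck(s['tool_pos']))
look('wrist','w14')
a=cv2.imread("pics/w14.png")[130:280,130:380];cv2.imwrite("pics/w14c.png",cv2.resize(a,None,fx=3.2,fy=3.2,interpolation=cv2.INTER_CUBIC))
E
```

```text
t 23.6 q [-0.232 -0.082 -0.069  2.014  0.272  0.889  0.854] p [0.566  0.0666 0.1946] az 6.71 r 0.57 tilt 22.88 tiltaz -16.2 xaz 164.16 F [ 0.5  0.1 -0.4] w 0.0523
[ -0.42782844  -1.47774022 144.19080413]
```

View pics/w14c.png

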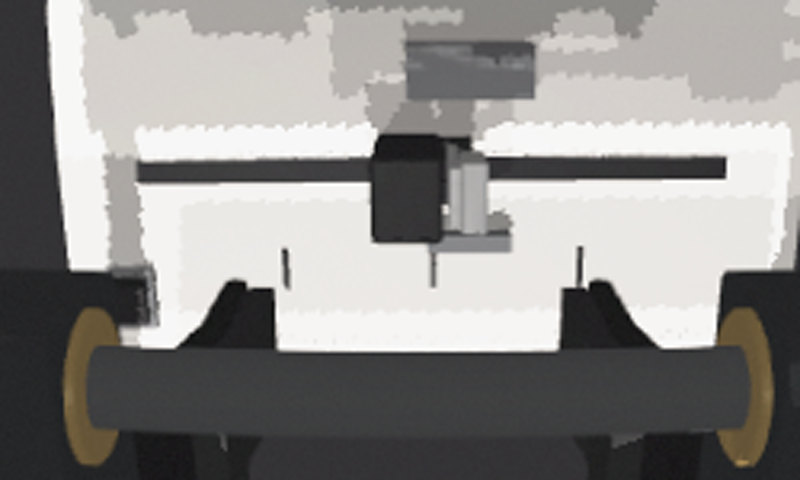

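```bash
python3 - <<'E'
from h import *
c=cal('w14')
def f(x,y,n): return onn(wray(c,(x/3.2+130,y/3.2+130)),n).round(1)
for k,a in {'body tl':(373,168,44),'body tr':(444,168,44),'body bl':(373,241,44),'body br':(441,241,44),'tab t':(488,165,42),'tab b':(488,232,42),'det0':(287,268,0),'det1':(433,268,0),'det2':(580,268,0)}.items(): print(k,f(*a))
look('side','s14');look('top','t14')
a=cv2.imread("pics/s14.png");cv2.imwrite("pics/s14c.png",cv2.resize(a[100:360,130:420],None,fx=2.3,fy=2.3,interpolation=cv2.INTER_CUBIC))
for n in ('t0','t14'):
    pass
A=cv2.imread('pics/top0.png').astype(int);Bm=cv2.imread('pics/t14.png').astype(int)
for k,(x0,y0,x1,y1) in {'trivet/vase':(345,180,412,242),'opener':(228,240,278,265),'small':(255,208,280,230),'big':(180,200,212,235)}.items(): print(k,np.abs(A-Bm)[y0:y1,x0:x1].mean().round(2))
E
```

```text
body tl [-11.5 -15.   44. ]
body tr [-11.5   5.2  44. ]
body bl [ 10.1 -15.2  44. ]
body br [10.1  4.4 44. ]
tab t [-11.9  17.8  42. ]
tab b [ 8.  18.1 42. ]
det0 [ 33.  -47.2   0. ]
det1 [32.9  2.7  0. ]
det2 [33.1 53.2  0. ]
trivet/vase 2.53
opener 6.09
small 2.26
big 53.29
```

View pics/s14c.png

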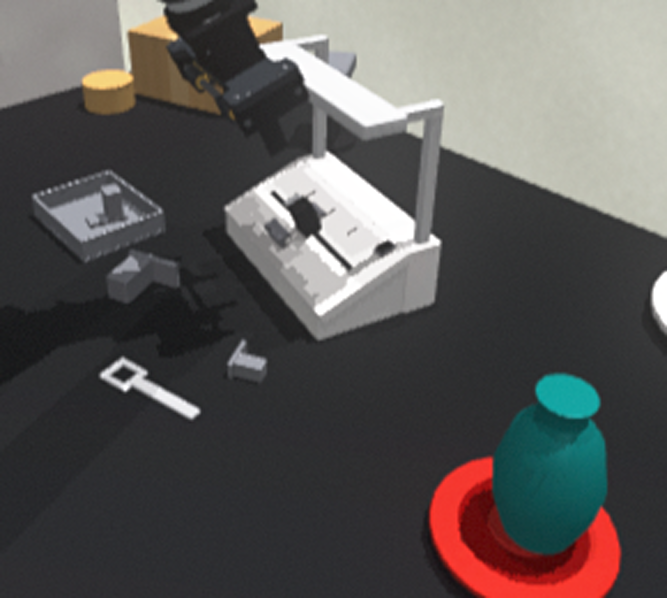

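View pics/t14.png

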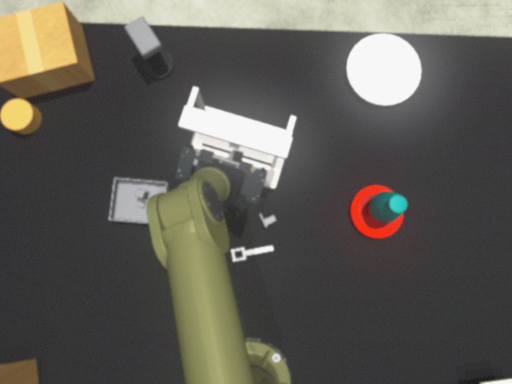

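```bash
python3 - <<'E'
from h import *
st(); print(bot.close_job())
E
```

```text
t 23.75 q [-0.231 -0.079 -0.069  2.016  0.272  0.889  0.854] p [0.5652 0.0661 0.1923] az 6.67 r 0.569 tilt 22.69 tiltaz -16.5 xaz 164.17 F [ 1.1 -0.4  0.6] w 0.0521
the job is handed in; nothing more can be done
None
```

The job is handed in at 23.75 s. The stop is in the tray and the fader is locked at the middle detent.

**Tilt:** the move rows have no tilt, so I drove the wrist against its joint 6 limit until the tool leaned 23° along the deck normal. Joint 6 read 2.053 rad there, just over the listed 2.05, so I can't rule out that this counts as passing its range.

**Stop:** I gripped it lightly so it could pivot in the pads and tipped it about 14° about its toe. I drew it about 16 mm up the slope, lifted it off and pressed it level on the tray floor before letting go. On the first press it slid about 9 mm up in the pads instead of turning. A second, lighter press levelled it, with the contact force near zero before release.

**Fader:** I pinched the tab fully in (34 to 27 mm), slid it 49.5 mm and released.

**Last checks:**
- **Stop:** it stands upright near the middle of the tray.
- **Fader:** the tab is as far out as at the start (13.2 mm proud of the body), so the pawl has dropped in.
- **Disagreement:** the camera put the fader's travel at about 48 mm against the gripper's 49.5 mm. I put this down to the detent's play and measuring error. I did not nudge the fader to test the lock.
- **Bystanders:** the vase, trivet and opener look unmoved in the side and top views. The opener's patch in the top view changed slightly more than the vase and trivet's, probably the arm's shadow.
- **Arm:** at hand-in the gripper was about 14 cm clear of the deck, touching nothing.

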